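# Clear the bay stand, fetch the two gauging parts behind, put the blocks back

### The job

The V-block and the gear housing on the two-bay stand block the way to the ring gauge and the spur gear in the bays behind them: first clear both of them to the black rubber mat. Then fetch the ring gauge and set it flat in the middle of the round rest, and the spur gear flat in the middle of the square rest; only when both are there, put the V-block and the housing back on the stand, each on the spot where it stood at the start, upright and square to the stand as before.

Things in the scene. Friction and masses are not known exactly. Their poses are not given: they have to be found in the camera images.
- bay_stand: fixed stand, light steel base 150 (x) x 210 (y) x 10 mm; origin: centre of its underside. Front half (-x, towards the robot): flat apron, the two blocking things stand on it at about x -35, y +-50 mm. Behind, at x +32, y +-50 mm: two bays 64 mm wide, open at front and back, each between two dark walls along x (6 mm thick, 54 mm long, tops 40 mm above the origin)
- parking_mat: fixed black rubber mat, 88 (x) x 220 (y) x 3 mm, the side area; origin at the centre of its underside, top 3 mm above. There is room for both blocking things, side by side, at about y = +-52 mm
- setting_plate: fixed flat dark steel plate, 88 (x) x 220 (y) x 8 mm, that carries the two rests; origin at the centre of its underside
- round_rest: fixed round aluminium disc, 66 mm across, 6 mm thick, with a grey centre mark, on the setting plate; origin at the centre of its underside, top 6 mm above: place of the ring gauge
- square_rest: fixed square aluminium pad, 76 x 76 mm, 6 mm thick, with a grey centre mark, on the setting plate; origin at the centre of its underside, top 6 mm above: place of the spur gear
- v_block: loose steel V-block, 35 (x) x 60 (y) x 40 mm high, about 0.38 kg, V groove along its x at the top; origin at the centre of its underside, z up. Grasp across the two plain flanks, 60 mm apart along its y, near the top (the part behind is 18 mm high). It stands on one half of the apron, its y along the stand's x
- gear_housing: loose cast grey gear housing with bosses and a round bore, 64 (x) x 88 (y) x 36 mm high, about 0.46 kg; origin at the centre of its underside, z up. Grasp across its 64 mm, along its x, near the top (the part behind is 18 mm high). It stands on the other half of the apron, its x along the stand's x
- ring_gauge: steel setting ring with smooth rim, loose, 50 mm across, 18 mm high, about 0.24 kg; origin at the centre of its underside, z up. It lies in one of the two bays; the bay walls and the thing in front leave room for fingers only along the stand's x, once that thing is gone
- spur_gear: steel spur gear with teeth, loose, 59 mm across, toothed rim 12 mm high, 18 mm with its small hub, about 0.16 kg; origin at the centre of its underside, z up. It lies in the other bay; grasp across the teeth, along the stand's x
Mind the look-alikes: they are no part of the job. Leave any purple look-alike of the spur_gear alone. What is shaped like the ring_gauge but brown is not meant.

How it is judged (in metres and radians):
On the way, in this order (a step that is already met when the one before it is completed fails the run):
1. the V-block and the gear housing both stand released on the rubber mat, the ring gauge and the gear still in their bays (x of v_block in the frame of parking_mat between -0.044 and 0.044 m and y of v_block in the frame of parking_mat between -0.11 and 0.11 m and z of each of v_block, gear_housing in the frame of parking_mat below 0.01 m and angle between each of v_block, gear_housing's own z axis and vertical below 0.15 rad and linear speed of each of v_block, gear_housing below 0.02 m/s and contact force between the fingers and v_block below 0.2 N and x of gear_housing in the frame of parking_mat between -0.044 and 0.044 m and y of gear_housing in the frame of parking_mat between -0.11 and 0.11 m and contact force between the fingers and gear_housing below 0.2 N and distance of each of ring_gauge, spur_gear from where it was at the start of the episode below 0.02 m), for 0.2 s.
2. the ring gauge lies on the round rest and the gear on the square rest, the V-block and the housing still on the mat (horizontal distance between ring_gauge and round_rest below 0.012 m and z of ring_gauge in the frame of round_rest between 0 and 0.012 m and angle between each of ring_gauge, spur_gear, v_block, gear_housing's own z axis and vertical below 0.15 rad and linear speed of each of ring_gauge, spur_gear, v_block, gear_housing below 0.02 m/s and contact force between the fingers and ring_gauge below 0.2 N and horizontal distance between spur_gear and square_rest below 0.012 m and z of spur_gear in the frame of square_rest between 0 and 0.012 m and contact force between the fingers and spur_gear below 0.2 N and x of v_block in the frame of parking_mat between -0.044 and 0.044 m and y of v_block in the frame of parking_mat between -0.11 and 0.11 m and z of each of v_block, gear_housing in the frame of parking_mat below 0.01 m and contact force between the fingers and v_block below 0.2 N and x of gear_housing in the frame of parking_mat between -0.044 and 0.044 m and y of gear_housing in the frame of parking_mat between -0.11 and 0.11 m and contact force between the fingers and gear_housing below 0.2 N), for 0.2 s.
At the end, for the whole second after the job is handed in: ring gauge flat on the round rest and spur gear flat on the square rest, each within 12 mm of its centre; V-block and gear housing back upright on the stand, each within 12 mm of where it stood at the start and within 0.2 rad of square to the stand; all released and at rest (horizontal distance between ring_gauge and round_rest below 0.012 m and z of ring_gauge in the frame of round_rest between 0 and 0.012 m and angle between each of ring_gauge, spur_gear, v_block, gear_housing's own z axis and vertical below 0.15 rad and linear speed of each of ring_gauge, spur_gear, v_block, gear_housing below 0.02 m/s and contact force between the fingers and ring_gauge below 0.2 N and horizontal distance between spur_gear and square_rest below 0.012 m and z of spur_gear in the frame of square_rest between 0 and 0.012 m and contact force between the fingers and spur_gear below 0.2 N and distance of each of v_block, gear_housing from where it was at the start of the episode below 0.012 m and angle between the x axis of v_block and the y axis of bay_stand, either way round below 0.2 rad and contact force between the fingers and v_block below 0.2 N and angle between the x axis of gear_housing and the x axis of bay_stand, either way round below 0.2 rad and contact force between the fingers and gear_housing below 0.2 N); the robot touches nothing.
It also fails if it takes over 141 s, if anything falls off the work surface, if the arm or the gripper's body presses on something with over 40 N, if the wrist force passes 120 N, or if a joint passes its speed limit or range.

### The arm

A 6-joint arm with a two-finger parallel gripper is mounted at the origin on a cart in front of the work surface, level with it; the furniture and walls round the work are solid. World frame = base frame: x ahead of the robot, y to its left, z up, the work surface at z = 0. Lengths are in mm, angles in rad, forces in N, time in s.
With the tool pointing down it reaches from about 250 to 775 mm from the base axis. Payload 4 kg.
Tool frame: the origin (TCP) lies at the very end of the fingers, on their centre line; the grasp point (between the pads) lies ctrl.grip_point_offset behind it (ctrl.grip_point_offset is the distance from the TCP to the grasp point, in mm); z points along the fingers, y is the line along which they close (so a half turn about z gives the same grasp; the last joint's range is limited). The gripper opens to 94 mm and grips with 3 to 60 N. Pads are 16 mm wide; open, the fingers measure 119 mm over their backs; the gripper's body (75 mm by 177 mm) begins 78 mm behind the grasp point.
Start: joints at [1.136, 0.087, 1.371, -0, 1.684, -0.103], TCP at [179.172, 520.02, 172.506] pointing down, gripper open.
Joint ranges: [-3.1, 3.1], [-0.76, 2.03], [0.27, 2.55], [-1.08, 4.22], [0.17, 2.65], [-2.57, 2.57]. Speed limits (rad/s): [2.79, 2.79, 3.14, 3.14, 3.14, 3.14].

### API

Orientations are given as a unit quaternion [x, y, z, w].
In Python, from plant import ctrl gives the robot as it stands.
- The arm moves only by the tool move_arm, never from a script. Its argument "moves" is a list of rows, each a list of 4 numbers: the shift along the tool's x, y, z in cm, then the turn about the tool's z in degrees. In form: [[tx, ty, tz, turn], ...]. A call has 1 to 10 rows; each row is the pose to reach, as a shift and turn from the pose commanded when the call began, along the tool's axes at that moment; what a row does not reach only later rows make up. A row lasts 1/10 s, in which the tool goes at most 50 mm and 8.59 degrees, less where a joint would pass 70% of its speed; a pose out of reach is approached as far as the arm can. A call with a gripper value outside its range is refused whole. "jaw" is the finger opening in cm, from 0 to 9.4, set as the call begins (left out, the last holds). The fingers move at their own pace and stop on an object; "squeeze" is the grip in N (left out, the last holds). Time passes only in rows, so rows that repeat a pose let the fingers close. It gives the time, the measured TCP pose, the force, the opening and the grip force at its end, in the units of the state.
- ctrl.read_state(): the state, without advancing time (a new reading comes with each control period).
- ctrl.camera(name): name is "scene" or "top"; returns the picture (420x560x3 uint8, red, green, blue); there is no depth.
- ctrl.calibration(name): a dict with "fx", "fy", "cx", "cy" (pixels), "D" ([k1, k2, p1, p2, k3] as OpenCV has them; the pictures are not rectified), "cam_to_world" (4x4, takes a point from camera to world coordinates). Camera axes: x right, y down, z forward; pixel columns grow to the right and rows downward; lengths in mm; the calibration is good to about 2 mm. A picture is of the moment at which its call begins. calibration takes no time and is no camera call.
- ctrl.finish_job(): hands the job in; it is judged then, once.
Trained networks look in the newest picture that a camera, given by its name, has taken for a name from the list of things; names that differ only in an ending like _2 or _b are one class to them, and where a whole thing is asked for, a point or a joint stands for the part that bears it (a point fixed in the world has none). Each returns a list of dicts, best first, with "p" (0 to 1); they miss things now and then, are a little off and sometimes report something else, mostly with a low value. They report only what shows in the picture. A call takes as long as a camera call. They do not tell look-alikes from the thing itself.
- ctrl.cut_out(camera, name): "mask" (420x560 bool, what is visible of it) and "box" ([left, top, right, bottom] in pixels, round what is visible of it).
The state is a dict: "time": time; "joints": joint angles; "joint_velocities": joint speeds; "joint_torque": joint torques, N m; "tool_pos": TCP position; "tool_rot": TCP orientation; "wrist_force": force on the tool from outside, world axes, zero at the start; "moment": the same for the moment, N m; "width": opening from 0.0 (shut) to 1.0 (fully open); "grasp_force": force on a finger pad.
Only numpy, scipy, OpenCV 4.12 (cv2) and the standard library are available. Lean on these libraries where they do the work, as an engineer would, in place of code of your own. Each camera call takes 0.05 s, during which the arm holds its last target. There are 200 camera calls.

## Working session

There is one attempt and no reset: what is moved stays moved. The work goes in short steps, Python scripts to look and compute and a tool call to move; the robot and the scene stay as the last step left them, time stands still between calls to the robot, and variables do not carry over. Pictures are saved under pics/ and viewed, at most 14 in all, crops included, and the job is handed in when it is done.

Besides the shell and the picture viewer there is one more tool, called after "Emit:" by a JSON object that holds its "fn" and its "kwargs", one argument or row to a line. move_arm: Moves the arm, as the interface text tells. Its arguments: {"type":"object","properties":{"moves":{"type":"array"},"jaw":{"type":"number"},"squeeze":{"type":"number"}},"required":["moves"]}

```bash
mkdir -p pics; ls; cat > h.py <<'E'
import numpy as np, cv2
from plant import ctrl
from scipy.spatial.transform import Rotation as R
NAMES=["bay_stand","parking_mat","setting_plate","round_rest","square_rest","v_block","gear_housing","ring_gauge","spur_gear"]
def save(cam,fn):
    im=ctrl.camera(cam); cv2.imwrite(fn,im[:,:,::-1]); return im
def ray(cam,px):
    c=ctrl.calibration(cam); K=np.array([[c['fx'],0,c['cx']],[0,c['fy'],c['cy']],[0,0,1.]])
    u=cv2.undistortPoints(np.array([[px]],float),K,np.array(c['D'],float))[0,0]
    T=np.array(c['cam_to_world']); d=T[:3,:3]@np.array([u[0],u[1],1]); return T[:3,3],d/np.linalg.norm(d)
def atz(cam,px,z):
    o,d=ray(cam,px); return o+d*(z-o[2])/d[2]
def proj(cam,P):
    c=ctrl.calibration(cam); K=np.array([[c['fx'],0,c['cx']],[0,c['fy'],c['cy']],[0,0,1.]])
    T=np.linalg.inv(np.array(c['cam_to_world']))
    return cv2.projectPoints(np.array(P,float).reshape(-1,1,3),cv2.Rodrigues(T[:3,:3])[0],T[:3,3],K,np.array(c['D'],float))[0][:,0]
def tri(p1,p2):
    (a,d),(b,e)=ray('scene',p1),ray('top',p2)
    t=np.linalg.lstsq(np.stack([d,-e],1),b-a,rcond=None)[0]
    P,Q=a+d*t[0],b+e*t[1]; return (P+Q)/2,np.linalg.norm(P-Q)
def st():
    s=ctrl.read_state(); print(round(s['time'],2),np.round(s['tool_pos'],1),np.round(s['tool_rot'],3),np.round(s['joints'],2)); return s
E
python3 - <<'E'
from h import *
st(); print(ctrl.grip_point_offset)
for c in ['scene','top']:
    save(c,f'pics/{c}0.png'); k=ctrl.calibration(c); print(c,k['fx'],np.round(k['cam_to_world'],3).tolist())
    for n in NAMES:
        for r in ctrl.cut_out(c,n)[:3]:
            m=r['mask'];ys,xs=np.nonzero(m); print(n,round(r['p'],2),[int(v) for v in r['box']],m.sum(),(round(xs.mean(),1),round(ys.mean(),1)) if len(xs) else '')
E
```

```text
pics
0.0 [178.9 519.4 171.3] [ 0.165  0.986 -0.001 -0.   ] [ 1.14  0.09  1.37  0.    1.68 -0.1 ]
18.8
scene 475.2486061937424 [[0.619, -0.442, 0.649, -292.052], [-0.785, -0.361, 0.503, -663.754], [0.012, -0.821, -0.571, 792.411], [0.0, 0.0, 0.0, 1.0]]
bay_stand 0.7 [314, 222, 419, 294] 1837 (np.float64(375.1), np.float64(261.2))
parking_mat 0.67 [143, 187, 213, 224] 1314 (np.float64(177.2), np.float64(204.7))
setting_plate 0.77 [219, 220, 300, 271] 870 (np.float64(256.2), np.float64(246.5))
square_rest 0.93 [254, 239, 296, 265] 635 (np.float64(274.5), np.float64(251.6))
v_block 0.77 [360, 252, 393, 277] 544 (np.float64(377.4), np.float64(265.0))
gear_housing 0.66 [324, 229, 357, 261] 856 (np.float64(341.3), np.float64(245.0))
ring_gauge 0.68 [253, 240, 297, 270] 633 (np.float64(275.0), np.float64(251.6))
ring_gauge 0.67 [382, 247, 404, 267] 266 (np.float64(393.4), np.float64(254.3))
ring_gauge 0.51 [407, 226, 422, 245] 289 (np.float64(415.4), np.float64(236.6))
spur_gear 0.74 [352, 230, 372, 247] 215 (np.float64(360.9), np.float64(235.6))
top 432.5133426992543 [[0.026, -0.994, 0.104,
[... 279 characters left out ...]
236, 239, 326, 280] 1573 (np.float64(274.1), np.float64(263.3))
round_rest 0.81 [245, 247, 272, 275] 534 (np.float64(256.9), np.float64(261.4))
square_rest 0.84 [287, 246, 316, 274] 849 (np.float64(300.4), np.float64(262.5))
v_block 0.7 [382, 211, 399, 236] 399 (np.float64(390.9), np.float64(225.8))
gear_housing 0.84 [334, 207, 367, 239] 784 (np.float64(350.2), np.float64(220.6))
ring_gauge 0.62 [379, 193, 401, 209] 320 (np.float64(392.9), np.float64(201.1))
ring_gauge 0.53 [384, 147, 404, 165] 247 (np.float64(394.8), np.float64(157.5))
spur_gear 0.93 [348, 182, 366, 206] 371 (np.float64(354.9), np.float64(194.9))
spur_gear 0.72 [297, 180, 316, 201] 336 (np.float64(305.6), np.float64(191.5))
```

```bash
python3 - <<'E'
import cv2
a=cv2.imread('pics/top0.png')[130:300,100:440]; cv2.imwrite('pics/top0c.png',cv2.resize(a,(800,400),interpolation=3))
a=cv2.imread('pics/scene0.png')[160:310,130:440]; cv2.imwrite('pics/scene0c.png',cv2.resize(a,(800,387),interpolation=3))
E
```

```text
(no output)
```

View pics/top0c.png

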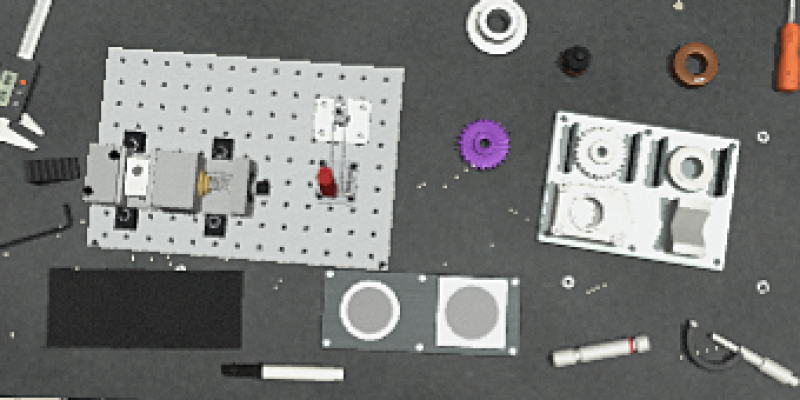

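View pics/scene0c.png

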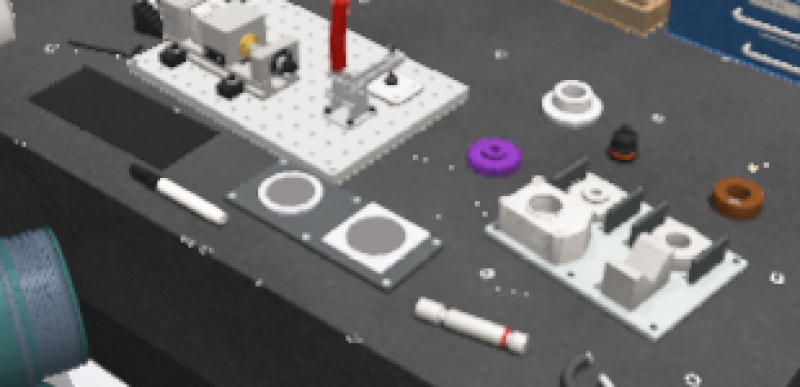

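The top view shows the stand at right with the housing in front-left and the V-block in front-right. The grey gear is at crop (602,150) = px (356,194) and the ring at (690,168) = px (393,201), both in the bays. Rejected look-alikes are the purple gear at (305,191) and the brown ring at (395,157), both off the stand. The round rest is at (257,261), the square rest at (300,262), and the black mat at (162,261). Next I'll do the metric measurement.

```bash
cat >> h.py <<'E'
def warp(cam,im,z,x0,x1,y0,y1,s=2):
    # metric map: row 0 = x1 (far), col 0 = y1 (left); s px per mm
    X,Y=np.meshgrid(x1-np.arange((x1-x0)*s)/s, y1-np.arange((y1-y0)*s)/s, indexing='ij')
    p=proj(cam,np.stack([X,Y,0*X+z],-1)).reshape(X.shape+(2,)).astype(np.float32)
    return cv2.remap(im,p[...,0],p[...,1],cv2.INTER_CUBIC)
E
python3 - <<'E'
from h import *
for n,p,q in [('mat',(177.2,204.7),(161.7,261.1)),('square',(274.5,251.6),(300.4,262.5)),('spur',(360.9,235.6),(354.9,194.9)),('ring',(393.4,254.3),(392.9,201.1)),('vb',(377.4,265),(390.9,225.8)),('hous',(341.3,245),(350.2,220.6)),('plate',(256.2,246.5),(274.1,263.3))]:
    P,e=tri(p,q); print(n,np.round(P,1),round(e,1))
for n,px,z in [('round',(256.9,261.4),14),('square',(300.4,262.5),14),('mat',(161.7,261.1),3)]: print(n,np.round(atz('top',px,z),1))
def crop(px): return (px[0]/2.353+100,px[1]/2.353+130)
C=[atz('top',crop(c),10) for c in [(557,111),(740,138),(722,270),(538,240)]]
C=np.array(C); print(np.round(C,1),C.mean(0))
for s,t in [((488,232),3),((655,338),2),((745,263),1)]:
    px=(s[0]*310/800+130,s[1]*150/387+160); print('scene corner z10',np.round(atz('scene',px,10),1),'tri with top',tri(px,crop([(557,111),(740,138),(722,270),(538,240)][t])))
im=cv2.imread('pics/top0.png'); c=C.mean(0)
x,y=int(c[0]),int(c[1]); W=warp('top',im,10,x-120,x+120,y-150,y+150,2)
for i in range(0,600,100): cv2.line(W,(i,0),(i,479),(0,255,255),1)
for i in range(0,480,100): cv2.line(W,(0,i),(599,i),(0,255,255),1)
cv2.imwrite('pics/wstand.png',W); print('map x1',x+120,'y1',y+150)
E
```

```text
mat [416.3 288.6   0.6] 2.4
square [421.9 -76.   11.9] 0.2
spur [ 602.6 -216.6   22.5] 5.2
ring [ 589.3 -317.    21.2] 7.0
vb [ 523.6 -309.1   27.1] 5.0
hous [ 533.4 -202.3   27.7] 1.4
plate [420.2 -10.5  -4.4] 7.3
round [421.9  37.   14. ]
square [422.  -75.9  14. ]
mat [415.5 288.9   3. ]
[[ 649.1 -168.4   10. ]
 [ 623.3 -374.5   10. ]
 [ 474.8 -353.2   10. ]
 [ 503.1 -148.6   10. ]] [ 562.57928114 -261.15935892   10.        ]
scene corner z10 [ 500.6 -158.7   10. ] tri with top (array([ 505.46691711, -151.93532367,    2.85135612]), np.float64(6.247427726393431))
scene corner z10 [ 474.3 -358.5   10. ] tri with top (array([ 475.98773079, -355.8582413 ,    6.64842669]), np.float64(3.8833298853502978))
scene corner z10 [ 618.7 -376.6   10. ] tri with top (array([ 623.71554188, -375.43609656,    5.98738976]), np.float64(0.8196142411892534))
map x1 682 y1 -111
```

View pics/wstand.png

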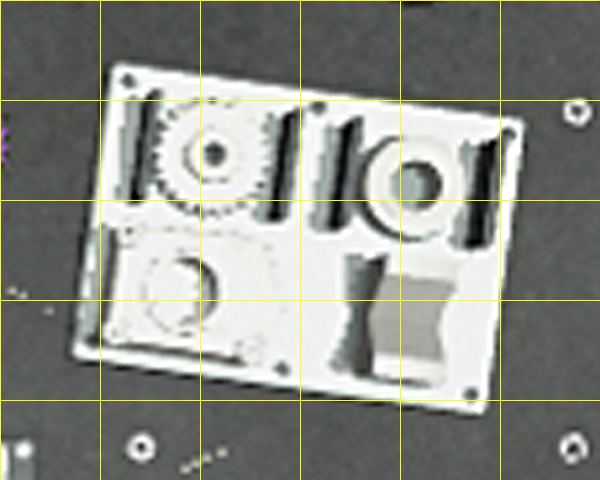

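The stand centre is at about (563,-261), yaw -7.5°. The measured positions agree with the layout: housing (535,-207), V-block (521,-306), gear (601,-216), ring (588,-315), round rest (422,37), square rest (422,-76), mat (416,289).

```bash
cat > go.py <<'E'
import sys
from h import *
s=ctrl.read_state(); M=R.from_quat(s['tool_rot']).as_matrix(); p=np.array(s['tool_pos'])
yaw=np.degrees(np.arctan2(M[1,1],M[0,1]))
def rel(x,y,z,a):
    d=M.T@(np.array([x,y,z])-p)/10; t=-((a-yaw+90)%180-90); return np.round(d,2).tolist()+[round(t,1)]
if __name__=='__main__':
    print('t',round(s['time'],1),'pos',np.round(p,1),'yaw',round(yaw,1),'tilt',round(np.degrees(np.arccos(-M[2,2])),2),'w',round(s['width']*94,1),'gf',round(s['grasp_force'],1))
    for a in sys.argv[1:]: print(a,rel(*map(float,a.split(','))))
E
python3 go.py 534.8,-207.2,150,-7.5
```

```text
t 1.0 pos [179.2 520.  172.5] yaw 71.0 tilt 0.01 w 93.9 gf 0.0
534.8,-207.2,150,-7.5 [-57.31, -57.17, 2.25, np.float64(78.5)]
```

Emit:
{"fn": "move_arm", "kwargs": {
  "moves": [
    [-57.3,-57.2,2.2,78.5],
    [-57.3,-57.2,2.2,78.5],
    [-57.3,-57.2,2.2,78.5],
    [-57.3,-57.2,2.2,78.5],
    [-57.3,-57.2,2.2,78.5],
    [-57.3,-57.2,2.2,78.5],
    [-57.3,-57.2,2.2,78.5],
    [-57.3,-57.2,2.2,78.5],
    [-57.3,-57.2,2.2,78.5],
    [-57.3,-57.2,2.2,78.5]
  ],
  "jaw": 9.4
}}

```text
time: 2.0
tool_pos: [399.2, 69.0, 159.3]
tool_rot: [0.753, 0.658, 0.001, 0.0]
wrist_force: [0.9, 0.7, 0.2]
width: 1.0
grasp_force: 0.0
```

```bash
python3 go.py 534.8,-207.2,150,-7.5
```

```text
t 2.0 pos [399.2  69.  159.3] yaw -7.7 tilt 0.1 w 94.0 gf 0.0
534.8,-207.2,150,-7.5 [-25.56, 17.13, 0.94, np.float64(-0.2)]
```

Emit:
{"fn": "move_arm", "kwargs": {
  "moves": [
    [-25.6,17.1,0.9,-0.2],
    [-25.6,17.1,0.9,-0.2],
    [-25.6,17.1,0.9,-0.2],
    [-25.6,17.1,0.9,-0.2],
    [-25.6,17.1,0.9,-0.2],
    [-25.6,17.1,0.9,-0.2],
    [-25.6,17.1,0.9,-0.2],
    [-25.6,17.1,0.9,-0.2],
    [-25.6,17.1,0.9,-0.2]
  ]
}}

```text
time: 2.9
tool_pos: [534.3, -204.2, 149.9]
tool_rot: [0.751, 0.661, 0.0, -0.0]
wrist_force: [-0.5, 0.1, -0.5]
width: 1.001
grasp_force: 0.0
```

```bash
python3 go.py 534.8,-207.2,27,-7.5 534.8,-207.2,70,-7.5; python3 - <<'E'
from h import *
im=save('scene','pics/s1.png'); t=save('top','pics/t1.png')
a=cv2.resize(im[150:330,270:450],(540,540)); b=cv2.resize(t[130:270,310:440],(260,280))
W=np.zeros((540,800,3),np.uint8);W[:,:540]=a;W[:280,540:]=b; cv2.imwrite('pics/c1.png',W[:,:,::-1])
E
```

```text
t 2.9 pos [ 534.3 -204.2  149.9] yaw -7.3 tilt 0.06 w 94.1 gf 0.0
534.8,-207.2,27,-7.5 [-0.3, 0.09, 12.29, np.float64(0.2)]
534.8,-207.2,70,-7.5 [-0.3, 0.09, 7.99, np.float64(0.2)]
```

View pics/c1.png

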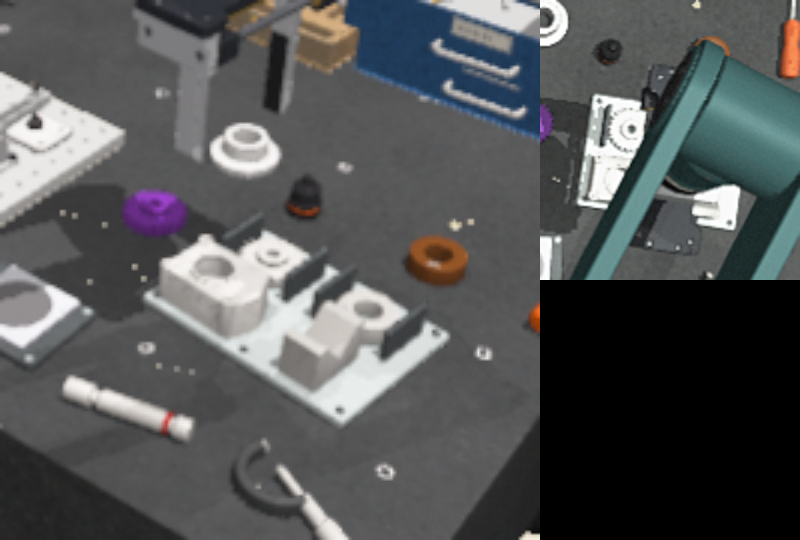

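The scene crop shows the open gripper above the housing (215,285), with nothing touching. I'm descending.

Emit:
{"fn": "move_arm", "kwargs": {
  "moves": [
    [-0.3,0.1,4,0],
    [-0.3,0.1,7.5,0],
    [-0.3,0.1,9.5,0],
    [-0.3,0.1,11,0],
    [-0.3,0.1,12,0],
    [-0.3,0.1,12.3,0],
    [-0.3,0.1,12.3,0],
    [-0.3,0.1,12.3,0]
  ]
}}

```text
time: 3.8
tool_pos: [536.2, -208.7, 28.3]
tool_rot: [0.751, 0.661, 0.001, 0.001]
wrist_force: [0.2, 0.5, 0.3]
width: 0.997
grasp_force: 0.0
```

Emit:
{"fn": "move_arm", "kwargs": {
  "moves": [
    [0,0,0,0],
    [0,0,0,0],
    [0,0,0,0],
    [0,0,0,0],
    [0,0,0,0],
    [0,0,0,0],
    [0,0,0,0],
    [0,0,0,0],
    [0,0,0,0],
    [0,0,0,0]
  ],
  "jaw": 5.5,
  "squeeze": 40
}}

```text
time: 4.8
tool_pos: [535.3, -208.3, 26.9]
tool_rot: [0.751, 0.661, 0.0, -0.0]
wrist_force: [0.1, 0.2, -0.1]
width: 0.584
grasp_force: 0.0
```

```bash
python3 go.py
```

```text
t 4.8 pos [ 535.3 -208.3   26.9] yaw -7.3 tilt 0.01 w 54.9 gf 0.0
```

Emit:
{"fn": "move_arm", "kwargs": {
  "moves": [
    [0,0,0,0],
    [0,0,0,0],
    [0,0,0,0],
    [0,0,0,0],
    [0,0,0,0],
    [0,0,0,0]
  ],
  "jaw": 4.0
}}

```text
time: 5.4
tool_pos: [535.3, -208.3, 26.9]
tool_rot: [0.751, 0.661, 0.0, -0.0]
wrist_force: [0.7, -0.8, -1.3]
width: 0.425
grasp_force: 0.0
```

```bash
python3 go.py;  python3 - <<'E'
from h import *
im=save('scene','pics/s2.png')
cv2.imwrite('pics/c2.png',cv2.resize(im[180:310,300:430],(600,600),interpolation=3)[:,:,::-1])
E
```

```text
t 5.4 pos [ 535.3 -208.3   26.9] yaw -7.3 tilt 0.01 w 40.0 gf 0.0
```

View pics/c2.png

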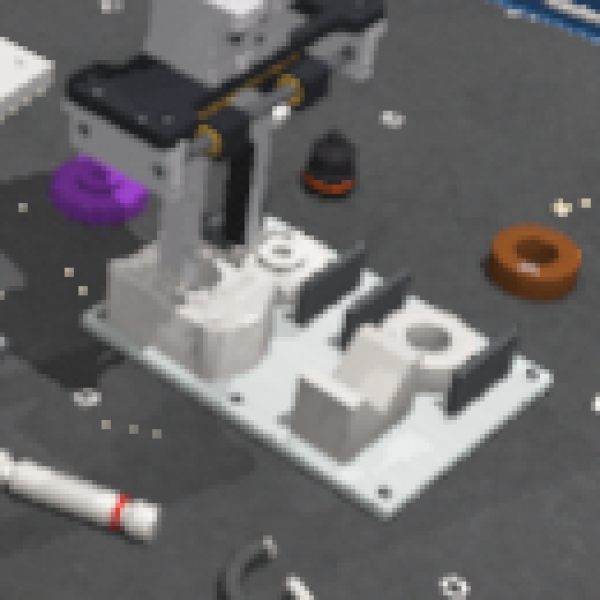

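```bash
python3 - <<'E'
from go import *
y=M[:,1];x=M[:,0]
for nm,P in [('TCP',p),('fr inner',None),('',None)]:
    pass
pts={'tcp':p}
for sg in(-1,1):
    for d in (20,32.5): pts[(sg,d)]=p+sg*y*d
pts['housing top ctr z46']=np.array([534.8,-207.2,46])
for a in(-32,32):
    for b in (-44,44): pts[('hous',a,b)]=np.array([534.8,-207.2,46])+R.from_euler('z',-7.5,degrees=True).apply([a,b,0])
for k,v in pts.items():
    q=proj('scene',v)[0]; print(k,np.round(v,0),np.round((q-[300,180])*600/130,0))
E
```

```text
tcp [ 535. -208.   27.] [200. 304.]
(-1, 20) [ 515. -206.   27.] [177. 320.]
(-1, 32.5) [ 503. -204.   27.] [162. 331.]
(1, 20) [ 555. -211.   27.] [224. 288.]
(1, 32.5) [ 568. -212.   27.] [238. 278.]
housing top ctr z46 [ 535. -207.   46.] [201. 276.]
('hous', -32, -44) [ 497. -247.   46.] [226. 341.]
('hous', -32, 44) [ 509. -159.   46.] [101. 265.]
('hous', 32, -44) [ 561. -255.   46.] [302. 288.]
('hous', 32, 44) [ 572. -168.   46.] [178. 216.]
```

```bash
python3 - <<'E'
import cv2, numpy as np
a=cv2.imread('pics/s1.png')[218:268,312:372]; b=cv2.imread('pics/s2.png')[218:268,312:372]
f=lambda i: cv2.resize(np.clip((i.astype(float)-110)*1.7,0,255).astype('uint8'),(400,333),interpolation=2)
cv2.imwrite('pics/c3.png',np.hstack([f(a),f(b)]))
E
```

```text
(no output)
```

View pics/c3.png

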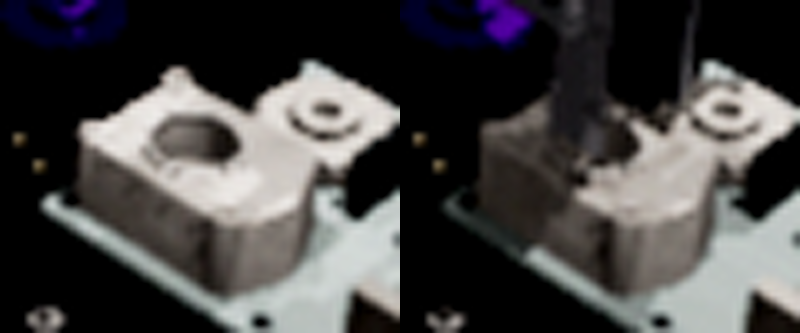

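```bash
python3 - <<'E'
from go import *
y=M[:,1];x=M[:,0]
q=np.array([534.3,-204.2,149.9])
for z in (150,160,170,180):
    q[2]=z; print(z,[np.round((proj('scene',q+s*53*y)[0]-[270,150])*3).tolist() for s in (-1,1)])
E
```

```text
150 [[184.0, 193.0], [269.0, 141.0]]
160 [[185.0, 182.0], [271.0, 131.0]]
170 [[185.0, 172.0], [272.0, 120.0]]
180 [[186.0, 161.0], [273.0, 110.0]]
```

The picture and the contact-free closing show that the real fingertips are about 28 mm above the reported TCP: they sit on top of the housing (c2 pixel (180,279)) rather than beside it. I'll reopen, then descend carefully and check for contact.

Emit:
{"fn": "move_arm", "kwargs": {
  "moves": [
    [0,0,-0.5,0],
    [0,0,-0.5,0],
    [0,0,-0.5,0],
    [0,0,-0.5,0],
    [0,0,-0.5,0],
    [0,0,-0.5,0],
    [0,0,-0.5,0],
    [0,0,-0.5,0],
    [0,0,-0.5,0],
    [0,0,-0.5,0]
  ],
  "jaw": 9.4
}}

```text
time: 6.45
tool_pos: [535.3, -208.3, 31.9]
tool_rot: [0.751, 0.661, 0.0, -0.0]
wrist_force: [-0.6, 0.0, -0.4]
width: 0.999
grasp_force: 0.0
```

Emit:
{"fn": "move_arm", "kwargs": {
  "moves": [
    [0,0,0.5,0],
    [0,0,1,0],
    [0,0,1.5,0],
    [0,0,2,0],
    [0,0,2,0],
    [0,0,2,0]
  ]
}}

```text
time: 7.05
tool_pos: [535.1, -208.2, 11.6]
tool_rot: [0.751, 0.661, -0.0, -0.0]
wrist_force: [0.0, 0.4, 0.2]
width: 1.001
grasp_force: 0.0
```

```bash
python3 go.py;  python3 - <<'E'
from h import *
im=save('scene','pics/s3.png')
cv2.imwrite('pics/c4.png',cv2.resize(im[200:280,300:380],(600,600),interpolation=3)[:,:,::-1])
from go import p,M
for dz in (0,10,20,30):
    print(dz,[np.round((proj('scene',p+[0,0,dz]+s*M[:,1]*53)[0]-[300,200])*7.5).tolist() for s in(-1,1)])
E
```

```text
t 7.0 pos [ 535.1 -208.2   11.6] yaw -7.3 tilt 0.03 w 94.1 gf 0.0
0 [[219.0, 450.0], [421.0, 311.0]]
10 [[221.0, 427.0], [423.0, 288.0]]
20 [[223.0, 403.0], [426.0, 265.0]]
30 [[225.0, 380.0], [429.0, 242.0]]
```

View pics/c4.png

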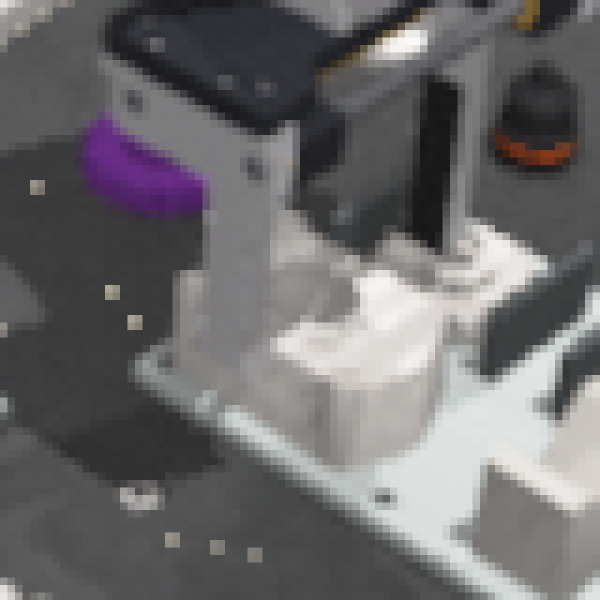

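Both fingertips now straddle the housing (front tip at c4 (235,370), rear tip at (430,250)). They're about 29 mm above the reported TCP, so the true tip is near z 41. I'll go 12 mm lower and close.

Emit:
{"fn": "move_arm", "kwargs": {
  "moves": [
    [0,0,0.4,0],
    [0,0,0.8,0],
    [0,0,1.2,0],
    [0,0,1.2,0]
  ]
}}

```text
time: 7.5
tool_pos: [534.6, -208.0, -1.2]
tool_rot: [0.751, 0.661, -0.0, -0.001]
wrist_force: [0.7, 0.3, 0.7]
width: 1.004
grasp_force: 0.0
```

Emit:
{"fn": "move_arm", "kwargs": {
  "moves": [
    [0,0,0,0],
    [0,0,0,0],
    [0,0,0,0],
    [0,0,0,0],
    [0,0,0,0],
    [0,0,0,0],
    [0,0,0,0],
    [0,0,0,0],
    [0,0,0,0]
  ],
  "jaw": 5.0,
  "squeeze": 40
}}

```text
time: 8.4
tool_pos: [535.5, -208.4, 0.0]
tool_rot: [0.751, 0.661, 0.0, 0.0]
wrist_force: [1.4, 0.8, 0.2]
width: 0.617
grasp_force: 39.8
```

```bash
python3 go.py
```

```text
t 8.4 pos [ 535.5 -208.4    0. ] yaw -7.3 tilt 0.03 w 58.0 gf 39.8
```

Gripped: width 58, 40 N. Housing grasp pose is recorded as TCP (535.5,-208.4,0), yaw -7.3.

```bash
python3 go.py 535.5,-208.4,130,-7.3 430,0,150,45 416,341,130,90 
```

```text
t 8.4 pos [ 535.5 -208.4    0. ] yaw -7.3 tilt 0.03 w 58.0 gf 39.8
535.5,-208.4,130,-7.3 [-0.0, 0.01, -13.0, np.float64(-0.0)]
430,0,150,45 [19.33, -13.11, -15.01, np.float64(-52.3)]
416,341,130,90 [52.97, -18.84, -13.01, np.float64(82.7)]
```

Emit:
{"fn": "move_arm", "kwargs": {
  "moves": [
    [0,0,-1,0],
    [0,0,-4,0],
    [0,0,-8,0],
    [0,0,-12,0],
    [0,0,-15,0],
    [0,0,-15,0]
  ]
}}

```text
time: 9.0
tool_pos: [537.7, -209.5, 155.5]
tool_rot: [0.751, 0.661, 0.002, 0.005]
wrist_force: [0.5, -1.1, -4.1]
width: 0.614
grasp_force: 39.6
```

Emit:
{"fn": "move_arm", "kwargs": {
  "moves": [
    [2,-1.3,0,-6],
    [5.5,-3.7,0,-14],
    [9.5,-6.5,0,-22],
    [14,-9.5,0,-30],
    [19.3,-13.1,0,-38],
    [23.5,-13.7,0,-46],
    [28,-14.5,0,-54],
    [32.5,-15.3,0,-62],
    [37,-16,0,-70],
    [41.5,-16.8,0,-78]
  ]
}}

```text
time: 10.0
tool_pos: [419.3, 226.0, 146.9]
tool_rot: [0.165, 0.986, -0.001, -0.002]
wrist_force: [0.3, -0.5, -4.4]
width: 0.619
grasp_force: 39.6
```

```bash
python3 go.py 416,341,100,90
```

```text
t 10.0 pos [419.3 226.  146.9] yaw 71.0 tilt 0.27 w 58.2 gf 39.6
416,341,100,90 [4.03, 10.79, 4.67, np.float64(-19.0)]
```

Emit:
{"fn": "move_arm", "kwargs": {
  "moves": [
    [1.4,3.6,0.5,-8],
    [2.6,7,2,-15],
    [3.5,9.4,3.5,-18],
    [4.0,10.7,4.6,-19],
    [4.0,10.8,4.6,-19],
    [4.0,10.8,4.6,-19],
    [4.0,10.8,4.6,-19]
  ]
}}

```text
time: 10.7
tool_pos: [420.0, 338.7, 104.5]
tool_rot: [0.004, 1.0, -0.0, 0.0]
wrist_force: [1.1, 0.4, -3.8]
width: 0.617
grasp_force: 39.6
```

```bash
python3 go.py 416,341,-6.5,90
```

```text
t 10.7 pos [420.  338.7 104.5] yaw 89.6 tilt 0.05 w 58.0 gf 39.6
416,341,-6.5,90 [0.41, 0.23, 11.1, np.float64(-0.4)]
```

Emit:
{"fn": "move_arm", "kwargs": {
  "moves": [
    [0.4,0.2,3,0],
    [0.4,0.2,6,0],
    [0.4,0.2,8.5,0],
    [0.4,0.2,10,0],
    [0.4,0.2,10.7,0],
    [0.4,0.2,11.0,0],
    [0.4,0.2,11.1,0],
    [0.4,0.2,11.1,0]
  ]
}}

```text
time: 11.5
tool_pos: [416.5, 342.3, -5.7]
tool_rot: [0.003, 1.0, 0.001, 0.001]
wrist_force: [-0.5, -0.0, -4.8]
width: 0.619
grasp_force: 39.6
```

```bash
python3 go.py 416,341,-6.5,90
```

```text
t 11.5 pos [416.5 342.3  -5.7] yaw 89.7 tilt 0.15 w 58.2 gf 39.6
416,341,-6.5,90 [0.04, -0.13, 0.08, np.float64(-0.3)]
```

Emit:
{"fn": "move_arm", "kwargs": {
  "moves": [
    [0,0,0.1,0],
    [0,0,0.15,0],
    [0,0,0.15,0]
  ]
}}

```text
time: 11.8
tool_pos: [416.4, 342.4, -7.0]
tool_rot: [0.003, 1.0, 0.001, 0.001]
wrist_force: [-0.7, -0.6, 1.5]
width: 0.621
grasp_force: 39.9
```

Emit:
{"fn": "move_arm", "kwargs": {
  "moves": [
    [0,0,0,0],
    [0,0,0,0],
    [0,0,0,0],
    [0,0,0,0],
    [0,0,0,0],
    [0,0,0,0]
  ],
  "jaw": 8.2
}}

```text
time: 12.4
tool_pos: [415.4, 341.9, -8.7]
tool_rot: [0.003, 1.0, 0.0, -0.0]
wrist_force: [-0.1, 0.0, -0.6]
width: 0.873
grasp_force: 0.0
```

```bash
python3 go.py
```

```text
t 12.4 pos [415.4 341.9  -8.7] yaw 89.7 tilt 0.01 w 82.0 gf 0.0
```

The housing is down on the mat. Next is the V-block.

```bash
python3 go.py 415.4,341.9,150,90 430,0,150,45 521,-306.3,120,-7.5
```

```text
t 12.4 pos [415.4 341.9  -8.7] yaw 89.7 tilt 0.01 w 82.0 gf 0.0
415.4,341.9,150,90 [0.0, 0.0, -15.87, np.float64(-0.3)]
430,0,150,45 [-1.64, -34.18, -15.87, np.float64(44.7)]
521,-306.3,120,-7.5 [-10.91, -64.76, -12.87, np.float64(-82.8)]
```

Emit:
{"fn": "move_arm", "kwargs": {
  "moves": [
    [0,0,-2,0],
    [0,0,-6,0],
    [0,0,-11,0],
    [0,0,-15,0],
    [-4,0,-15,8],
    [-9,0,-15,16],
    [-14,0,-15,24],
    [-19,0,-15,32],
    [-24,0,-15,40],
    [-29,0,-15,48]
  ],
  "jaw": 9.4
}}

```text
time: 13.4
tool_pos: [707.2, 340.1, 141.2]
tool_rot: [0.412, 0.911, 0.0, -0.0]
wrist_force: [1.0, 0.8, -0.3]
width: 0.999
grasp_force: 0.0
```

I sent that move along the wrong axis: tool x is world x at this yaw. There was no contact, so I'm backing out along the same line.

```bash
python3 go.py 560,341,160,65 420,341,170,75 420,0,160,45 521,-306.3,120,-7.5
```

```text
t 13.4 pos [707.2 340.1 141.2] yaw 41.4 tilt 0.01 w 93.9 gf 0.0
560,341,160,65 [9.79, -10.98, -1.88, np.float64(-23.6)]
420,341,170,75 [19.05, -21.49, -2.88, np.float64(-33.6)]
420,0,160,45 [-6.55, -44.02, -1.89, np.float64(-3.6)]
521,-306.3,120,-7.5 [-36.21, -56.68, 2.1, np.float64(48.9)]
```

Emit:
{"fn": "move_arm", "kwargs": {
  "moves": [
    [3,-3.3,-0.5,-8],
    [6.4,-7.2,-1,-16],
    [9.8,-11,-1.9,-23],
    [13,-14.6,-2.2,-30],
    [16,-18,-2.6,-34],
    [19,-21.5,-2.9,-34],
    [17,-23.5,-2.9,-30],
    [13.5,-27,-2.5,-22],
    [10,-30.5,-2.5,-14],
    [6,-33.5,-2.2,-8]
  ]
}}

```text
time: 14.4
tool_pos: [414.6, 161.3, 163.8]
tool_rot: [0.346, 0.938, 0.0, 0.001]
wrist_force: [0.1, -0.4, 0.6]
width: 1.0
grasp_force: 0.0
```

```bash
python3 go.py 430,0,150,30 521,-306.3,120,-7.5
```

```text
t 14.4 pos [414.6 161.3 163.8] yaw 49.5 tilt 0.08 w 94.0 gf 0.0
430,0,150,30 [-11.64, -11.27, 1.38, np.float64(19.5)]
521,-306.3,120,-7.5 [-38.44, -28.67, 4.38, np.float64(57.0)]
```

Emit:
{"fn": "move_arm", "kwargs": {
  "moves": [
    [-3.5,-3.4,0.5,7],
    [-7.5,-7.3,1,14],
    [-11.6,-11.2,1.4,21],
    [-15.5,-13.7,2,29],
    [-19.5,-16.4,2.6,36],
    [-23.5,-19,3,43],
    [-27.5,-21.6,3.4,50],
    [-32,-24.5,3.8,57],
    [-36,-27,4.2,57],
    [-38.4,-28.7,4.4,57]
  ]
}}

```text
time: 15.4
tool_pos: [522.5, -308.0, 118.3]
tool_rot: [0.751, 0.66, -0.0, -0.0]
wrist_force: [-0.4, 0.5, 0.6]
width: 1.0
grasp_force: 0.0
```

Emit:
{"fn": "move_arm", "kwargs": {
  "moves": [
    [0,0,0,0],
    [0,0,0,0]
  ]
}}

```text
time: 15.6
tool_pos: [522.1, -305.1, 118.6]
tool_rot: [0.751, 0.66, 0.0, -0.001]
wrist_force: [0.1, -0.3, -1.0]
width: 1.0
grasp_force: 0.0
```

```bash
python3 go.py 521,-306.3,40,-7.4 521,-306.3,4,-7.4;  python3 - <<'E'
from h import *
ctrl.camera('scene')
for n in ['ring_gauge','spur_gear','gear_housing','v_block']:
  for r in ctrl.cut_out('scene',n)[:3]:
    ys,xs=np.nonzero(r['mask']); print(n,round(r['p'],2),round(xs.mean(),1),round(ys.mean(),1))
E
```

```text
t 15.6 pos [ 522.1 -305.1  118.6] yaw -7.4 tilt 0.11 w 94.0 gf 0.0
521,-306.3,40,-7.4 [-0.15, -0.08, 7.86, np.float64(0.0)]
521,-306.3,4,-7.4 [-0.15, -0.08, 11.46, np.float64(0.0)]
ring_gauge 0.78 393.2 253.5
ring_gauge 0.7 415.5 236.5
spur_gear 0.81 320.8 220.7
spur_gear 0.51 358.9 236.6
spur_gear 0.22 275.1 251.5
gear_housing 0.71 161.8 193.9
v_block 0.8 377.5 265.3
v_block 0.43 185.5 209.1
```

Emit:
{"fn": "move_arm", "kwargs": {
  "moves": [
    [-0.1,-0.1,4,0],
    [-0.1,-0.1,7.5,0],
    [-0.1,-0.1,9.5,0],
    [-0.1,-0.1,10.7,0],
    [-0.1,-0.1,11.3,0],
    [-0.1,-0.1,11.5,0],
    [-0.1,-0.1,11.5,0]
  ]
}}

```text
time: 16.55
tool_pos: [522.2, -306.1, 5.6]
tool_rot: [0.751, 0.661, 0.0, 0.001]
wrist_force: [0.6, -0.2, 0.3]
width: 1.004
grasp_force: 0.0
```

Emit:
{"fn": "move_arm", "kwargs": {
  "moves": [
    [0,0,0,0],
    [0,0,0,0],
    [0,0,0,0],
    [0,0,0,0],
    [0,0,0,0],
    [0,0,0,0],
    [0,0,0,0],
    [0,0,0,0],
    [0,0,0,0]
  ],
  "jaw": 4.8
}}

```text
time: 17.45
tool_pos: [521.9, -305.9, 4.7]
tool_rot: [0.751, 0.661, 0.0, 0.0]
wrist_force: [2.1, -1.1, 0.1]
width: 0.639
grasp_force: 40.0
```

```bash
python3 go.py
```

```text
t 17.4 pos [ 521.9 -305.9    4.7] yaw -7.3 tilt 0.07 w 60.0 gf 40.0
```

Emit:
{"fn": "move_arm", "kwargs": {
  "moves": [
    [0,0,-1,0],
    [0,0,-4,0],
    [0,0,-8,0],
    [0,0,-12,0],
    [0,0,-15,0],
    [0,0,-15,0],
    [0,0,-15,0]
  ]
}}

```text
time: 18.15
tool_pos: [520.7, -305.4, 153.3]
tool_rot: [0.751, 0.661, -0.0, -0.001]
wrist_force: [0.2, 0.4, -6.0]
width: 0.634
grasp_force: 40.0
```

```bash
python3 go.py 430,-50,155,40 416,237,155,90
```

```text
t 18.1 pos [ 520.7 -305.4  153.3] yaw -7.3 tilt 0.11 w 59.6 gf 40.0
430,-50,155,40 [24.18, -12.25, -0.13, np.float64(-47.3)]
416,237,155,90 [52.47, -17.29, -0.1, np.float64(82.7)]
```

Emit:
{"fn": "move_arm", "kwargs": {
  "moves": [
    [2.4,-1.2,0,-6],
    [6,-3,0,-14],
    [10,-5.1,0,-22],
    [14.5,-7.3,0,-30],
    [19.3,-9.8,0,-38],
    [24.2,-12.2,0,-46],
    [29,-13.1,0,-54],
    [33.5,-13.9,0,-62],
    [38.3,-14.8,0,-70],
    [42.5,-15.5,0,-78]
  ]
}}

```text
time: 19.15
tool_pos: [418.7, 137.2, 150.7]
tool_rot: [0.165, 0.986, -0.001, -0.003]
wrist_force: [1.4, -0.1, -4.4]
width: 0.634
grasp_force: 40.0
```

```bash
python3 go.py 416,237,100,90
```

```text
t 19.1 pos [418.7 137.2 150.7] yaw 71.1 tilt 0.38 w 59.6 gf 40.0
416,237,100,90 [3.46, 9.37, 5.06, np.float64(-18.9)]
```

Emit:
{"fn": "move_arm", "kwargs": {
  "moves": [
    [1.2,3.2,0.5,-8],
    [2.3,6.2,2,-15],
    [3.1,8.4,3.5,-18],
    [3.5,9.4,5,-19],
    [3.5,9.4,5,-19],
    [3.5,9.4,5,-19],
    [3.5,9.4,5,-19],
    [3.5,9.4,5,-19]
  ]
}}

```text
time: 19.95
tool_pos: [420.3, 235.1, 105.1]
tool_rot: [0.003, 1.0, 0.0, 0.001]
wrist_force: [0.2, 0.6, -3.2]
width: 0.636
grasp_force: 40.0
```

```bash
python3 go.py 416,237,-1.5,90
```

```text
t 19.9 pos [420.3 235.1 105.1] yaw 89.6 tilt 0.07 w 59.8 gf 40.0
416,237,-1.5,90 [0.44, 0.18, 10.66, np.float64(-0.4)]
```

Emit:
{"fn": "move_arm", "kwargs": {
  "moves": [
    [0.4,0.2,3,0],
    [0.4,0.2,6,0],
    [0.4,0.2,8.5,0],
    [0.4,0.2,9.8,0],
    [0.4,0.2,10.4,0],
    [0.4,0.2,10.7,0],
    [0.4,0.2,10.75,0],
    [0.4,0.2,10.75,0]
  ]
}}

```text
time: 20.75
tool_pos: [416.9, 238.2, -1.8]
tool_rot: [0.003, 1.0, 0.0, 0.001]
wrist_force: [0.1, 0.1, -3.6]
width: 0.633
grasp_force: 40.0
```

Emit:
{"fn": "move_arm", "kwargs": {
  "moves": [
    [0,0,0,0],
    [0,0,0,0],
    [0,0,0,0],
    [0,0,0,0],
    [0,0,0,0],
    [0,0,0,0]
  ],
  "jaw": 8.0
}}

```text
time: 21.35
tool_pos: [415.8, 237.9, -3.0]
tool_rot: [0.003, 1.0, 0.0, 0.0]
wrist_force: [-0.6, 0.4, -0.3]
width: 0.847
grasp_force: 0.0
```

```bash
python3 go.py 416,237,150,90
```

```text
t 21.4 pos [415.8 237.9  -3. ] yaw 89.7 tilt 0.01 w 79.6 gf 0.0
416,237,150,90 [-0.02, -0.08, -15.3, np.float64(-0.3)]
```

Lift, then go towards the ring: tool -y is world -y.

Emit:
{"fn": "move_arm", "kwargs": {
  "moves": [
    [0,0,-2,0],
    [0,0,-6,0],
    [0,0,-11,0],
    [0,0,-15,0],
    [0,-4,-15,8],
    [0,-9,-15,16],
    [-0.3,-14,-15,24],
    [-0.6,-19,-15,32],
    [-1,-24,-15,40],
    [-1.4,-29,-15,48]
  ],
  "jaw": 9.4
}}

```text
time: 22.35
tool_pos: [427.9, -53.6, 147.1]
tool_rot: [0.412, 0.911, 0.0, 0.0]
wrist_force: [1.3, 0.2, 0.1]
width: 1.003
grasp_force: 0.0
```

```bash
python3 go.py 588.2,-315.5,120,-7.4; python3 - <<'E'
from h import *
im=save('scene','pics/s5.png'); t=save('top','pics/t5.png')
for c in ['scene','top']:
 for n in ['ring_gauge','spur_gear','gear_housing','v_block']:
  for r in ctrl.cut_out(c,n)[:3]:
    ys,xs=np.nonzero(r['mask']); print(c,n,round(r['p'],2),round(xs.mean(),1),round(ys.mean(),1),r['box'])
W=np.hstack([cv2.resize(im[160:320,120:420],(750,400)),])
V=warp('top',t,28,540,650,-370,-160,2)
W2=np.zeros((600,750,3),np.uint8);W2[:380]=W[:380];W2[380:600,:420]=V[:220]; cv2.imwrite('pics/c5.png',W2[:,:,::-1])
E
```

```text
t 22.4 pos [427.9 -53.6 147.1] yaw 41.4 tilt 0.06 w 94.2 gf 0.0
588.2,-315.5,120,-7.4 [-30.24, -5.29, 2.73, np.float64(48.8)]
scene ring_gauge 0.88 391.2 255.2 [382.8, 247.7, 401.6, 266.7]
scene ring_gauge 0.83 415.3 237.0 [405.9, 229.5, 425.7, 247.7]
scene spur_gear 0.74 320.7 220.5 [312.4, 215.0, 329.6, 228.7]
scene spur_gear 0.57 358.1 236.3 [348.5, 230.5, 369.7, 245.2]
scene gear_housing 0.8 161.9 193.4 [144.7, 181.4, 177.4, 207.4]
scene v_block 0.82 188.3 203.7 [176.9, 192.2, 202.9, 215.5]
scene v_block 0.73 274.7 251.4 [252.8, 237.6, 297.2, 268.7]
top ring_gauge 0.76 394.4 156.5 [382.7, 146.1, 404.3, 166.1]
top ring_gauge 0.64 392.6 200.9 [381.8, 190.7, 401.2, 208.1]
top spur_gear 0.8 354.9 194.4 [349.5, 185.0, 369.9, 204.5]
top spur_gear 0.68 305.6 191.2 [297.3, 178.9, 316.7, 201.2]
top gear_housing 0.78 138.8 262.0 [126.7, 241.7, 154.5, 281.6]
top v_block 0.83 178.0 260.0 [164.1, 250.3, 191.2, 265.5]
```

View pics/c5.png

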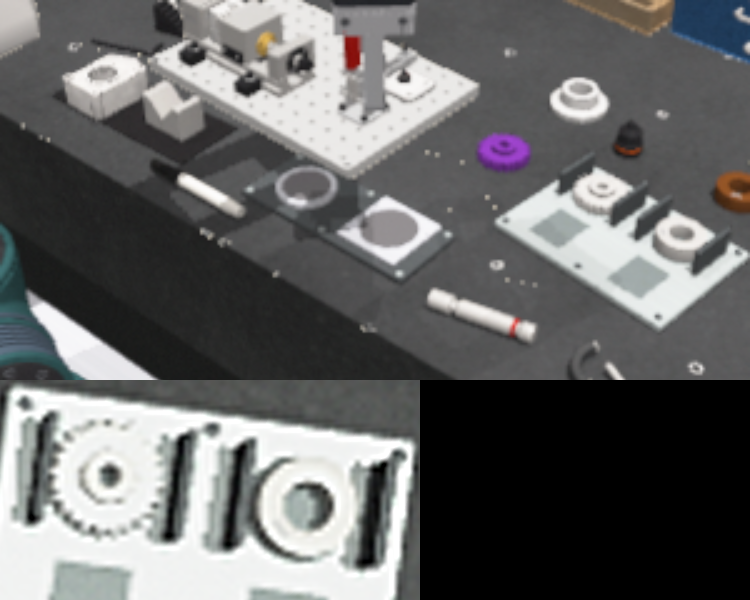

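The housing (105,85) and V-block (175,110) stand upright on the mat. The steel ring (682,237) and grey gear (600,190) are still in their bays. The brown ring (738,190) and purple gear (503,152) are off the stand and not meant. The ring target is (587.5,-314.5).

Emit:
{"fn": "move_arm", "kwargs": {
  "moves": [
    [-3,-0.5,0.3,8],
    [-7,-1.2,0.6,16],
    [-11.5,-2,1,24],
    [-16,-2.8,1.4,32],
    [-20,-3.6,1.8,40],
    [-24,-4.2,2.2,48],
    [-28,-4.9,2.5,48.8],
    [-30.2,-5.3,2.7,48.8],
    [-30.2,-5.3,2.7,48.8],
    [-30.2,-5.3,2.7,48.8]
  ]
}}

```text
time: 23.85
tool_pos: [589.6, -311.2, 119.2]
tool_rot: [0.749, 0.662, 0.0, -0.001]
wrist_force: [0.5, 0.1, 0.3]
width: 0.998
grasp_force: 0.0
```

```bash
python3 go.py 587.5,-314.7,-15,-7.4
```

```text
t 23.9 pos [ 589.6 -311.2  119.2] yaw -7.0 tilt 0.1 w 93.8 gf 0.0
587.5,-314.7,-15,-7.4 [-0.39, -0.15, 13.42, np.float64(0.4)]
```

Emit:
{"fn": "move_arm", "kwargs": {
  "moves": [
    [-0.4,-0.1,4,0.4],
    [-0.4,-0.1,8,0.4],
    [-0.4,-0.1,10.5,0.4],
    [-0.4,-0.1,12,0.4],
    [-0.4,-0.1,12.9,0.4],
    [-0.4,-0.1,13.2,0.4],
    [-0.4,-0.1,13.4,0.4],
    [-0.4,-0.1,13.4,0.4]
  ]
}}

```text
time: 24.65
tool_pos: [588.9, -316.8, -12.5]
tool_rot: [0.752, 0.659, 0.0, 0.001]
wrist_force: [-0.5, -0.4, 0.4]
width: 1.001
grasp_force: 0.0
```

Emit:
{"fn": "move_arm", "kwargs": {
  "moves": [
    [0,0,0,0],
    [0,0,0,0],
    [0,0,0,0],
    [0,0,0,0],
    [0,0,0,0],
    [0,0,0,0],
    [0,0,0,0],
    [0,0,0,0],
    [0,0,0,0],
    [0,0,0,0]
  ],
  "jaw": 3.8,
  "squeeze": 30
}}

```text
time: 25.65
tool_pos: [588.1, -316.4, -14.1]
tool_rot: [0.752, 0.659, 0.0, 0.0]
wrist_force: [0.7, 0.2, -0.3]
width: 0.512
grasp_force: 30.0
```

```bash
python3 go.py
```

```text
t 25.6 pos [ 588.1 -316.4  -14.1] yaw -7.5 tilt 0.02 w 48.1 gf 30.0
```

Emit:
{"fn": "move_arm", "kwargs": {
  "moves": [
    [0,0,-1,0],
    [0,0,-4,0],
    [0,0,-8,0],
    [0,0,-12,0],
    [0,0,-14,0],
    [0,0,-14,0],
    [0,0,-14,0]
  ]
}}

```text
time: 26.35
tool_pos: [587.5, -316.2, 125.3]
tool_rot: [0.752, 0.659, -0.0, -0.0]
wrist_force: [-0.0, 0.0, -3.0]
width: 0.512
grasp_force: 30.0
```

```bash
python3 go.py 422,37,125,90
```

```text
t 26.4 pos [ 587.5 -316.2  125.3] yaw -7.5 tilt 0.06 w 48.1 gf 30.0
422,37,125,90 [32.85, -21.03, 0.06, np.float64(82.5)]
```

Emit:
{"fn": "move_arm", "kwargs": {
  "moves": [
    [2,-1.3,0,-8],
    [5,-3.2,0,-16],
    [8.5,-5.4,0,-24],
    [12,-7.7,0,-32],
    [15.5,-9.9,0,-40],
    [19,-12.2,0,-48],
    [22.5,-14.4,0,-56],
    [26,-16.6,0,-64],
    [29,-18.6,0,-72],
    [31,-19.8,0,-80]
  ]
}}

```text
time: 27.35
tool_pos: [428.8, 19.0, 122.9]
tool_rot: [0.149, 0.989, 0.0, -0.003]
wrist_force: [-0.0, 0.2, -1.0]
width: 0.516
grasp_force: 30.0
```

```bash
python3 go.py 422,37,60,90
```

```text
t 27.4 pos [428.8  19.  122.9] yaw 72.9 tilt 0.35 w 48.5 gf 30.0
422,37,60,90 [1.14, 1.53, 6.3, np.float64(-17.1)]
```

Emit:
{"fn": "move_arm", "kwargs": {
  "moves": [
    [0.6,0.8,2,-8],
    [1.1,1.5,4,-16],
    [1.1,1.5,5.5,-17],
    [1.1,1.5,6.3,-17],
    [1.1,1.5,6.3,-17],
    [1.1,1.5,6.3,-17]
  ]
}}

```text
time: 27.95
tool_pos: [425.9, 34.3, 62.5]
tool_rot: [0.005, 1.0, 0.0, -0.001]
wrist_force: [0.1, -0.6, -1.6]
width: 0.514
grasp_force: 30.0
```

```bash
python3 go.py 422,37,-9,90; python3 - <<'E'
from h import *
im=save('scene','pics/s6.png'); t=save('top','pics/t6.png')
for c in ['scene','top']:
 for n in ['ring_gauge','round_rest','gear_housing','v_block']:
  for r in ctrl.cut_out(c,n)[:3]:
    ys,xs=np.nonzero(r['mask']); print(c,n,round(r['p'],2),round(xs.mean(),1),round(ys.mean(),1),r['box'])
cv2.imwrite('pics/c6.png',cv2.resize(im[180:290,210:320],(600,600),interpolation=3)[:,:,::-1])
for k,P in dict(rest=[422,37,14],).items(): print(k,(proj('scene',P)[0]-[210,180])*600/110)
from go import p,M
for dz in(15,33): print(dz,np.round((proj('scene',p+[0,0,dz])[0]-[210,180])*600/110))
E
```

```text
t 27.9 pos [425.9  34.3  62.5] yaw 89.4 tilt 0.07 w 48.4 gf 30.0
422,37,-9,90 [0.38, 0.27, 7.15, np.float64(-0.6)]
scene ring_gauge 0.78 415.5 236.4 [406.5, 225.9, 425.9, 244.0]
scene ring_gauge 0.68 239.2 207.5 [229.6, 200.0, 247.3, 215.7]
scene round_rest 0.81 241.9 234.3 [227.8, 226.9, 255.9, 241.6]
scene round_rest 0.26 188.6 203.9 [173.5, 193.8, 203.2, 214.5]
scene gear_housing 0.92 162.0 193.5 [145.1, 183.1, 178.9, 205.7]
scene v_block 0.88 188.4 203.7 [175.4, 193.5, 199.8, 214.3]
top ring_gauge 0.67 395.0 157.3 [384.9, 145.7, 405.7, 167.6]
top gear_housing 0.83 139.1 262.2 [125.1, 246.0, 153.2, 283.2]
top v_block 0.89 178.4 260.5 [164.5, 250.9, 194.0, 269.4]
rest [172.31732499 292.28654213]
15 [177. 183.]
33 [175. 152.]
```

View pics/c6.png

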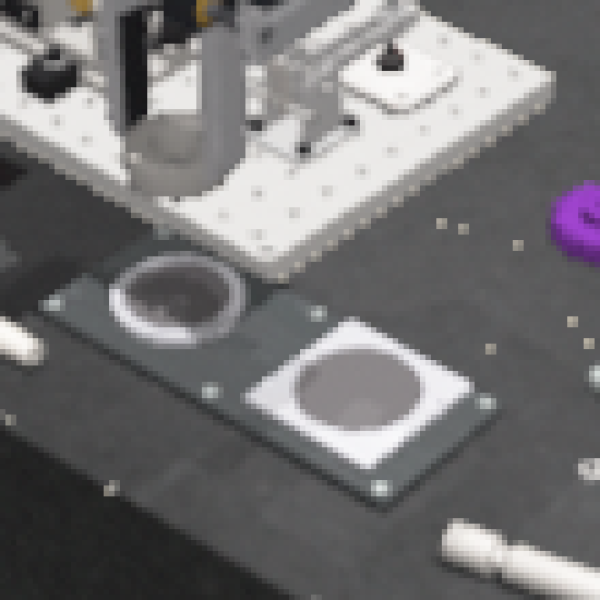

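The held ring is centred between the fingers (c6 (176,160)), right above the round rest (177,298). I'm lowering it.

Emit:
{"fn": "move_arm", "kwargs": {
  "moves": [
    [0.4,0.2,2.5,0],
    [0.4,0.2,4.5,0],
    [0.4,0.2,6,0],
    [0.4,0.2,6.8,0],
    [0.4,0.2,7.1,0],
    [0.4,0.2,7.2,0],
    [0.4,0.2,7.2,0]
  ]
}}

```text
time: 29.15
tool_pos: [422.9, 36.5, -8.4]
tool_rot: [0.004, 1.0, 0.0, 0.001]
wrist_force: [0.1, 0.0, -2.0]
width: 0.511
grasp_force: 30.0
```

```bash
python3 go.py 422,37,-10,90
```

```text
t 29.1 pos [422.9  36.5  -8.4] yaw 89.5 tilt 0.09 w 48.0 gf 30.0
422,37,-10,90 [0.09, 0.05, 0.16, np.float64(-0.5)]
```

Emit:
{"fn": "move_arm", "kwargs": {
  "moves": [
    [0.1,0,0.1,0],
    [0.1,0,0.15,0],
    [0.1,0,0.15,0]
  ]
}}

```text
time: 29.45
tool_pos: [421.6, 36.5, -10.2]
tool_rot: [0.004, 1.0, 0.0, 0.0]
wrist_force: [-0.1, 0.6, -1.1]
width: 0.511
grasp_force: 30.0
```

Emit:
{"fn": "move_arm", "kwargs": {
  "moves": [
    [0,0,0,0],
    [0,0,0,0],
    [0,0,0,0],
    [0,0,0,0],
    [0,0,0,0],
    [0,0,0,0]
  ],
  "jaw": 7.4
}}

```text
time: 30.05
tool_pos: [421.3, 36.5, -10.5]
tool_rot: [0.004, 1.0, 0.0, 0.0]
wrist_force: [-0.7, -0.3, -0.1]
width: 0.786
grasp_force: 0.0
```

Emit:
{"fn": "move_arm", "kwargs": {
  "moves": [
    [0,0,-1,0],
    [0,0,-5,0],
    [0,0,-10,0],
    [0,0,-14,0],
    [0,-3,-14,8],
    [0,-7,-14,16],
    [0,-11,-14,24],
    [0,-15,-14,32],
    [-1,-19,-14,40]
  ],
  "jaw": 9.4
}}

```text
time: 30.95
tool_pos: [429.1, -155.1, 130.6]
tool_rot: [0.349, 0.937, -0.0, 0.001]
wrist_force: [1.3, -0.1, -0.4]
width: 0.999
grasp_force: 0.0
```

```bash
python3 go.py 601.5,-215.5,110,-7.4; python3 - <<'E'
from h import *
im=save('scene','pics/s7.png'); t=save('top','pics/t7.png')
for c in ['scene','top']:
 for n in ['ring_gauge','spur_gear','round_rest','square_rest']:
  for r in ctrl.cut_out(c,n)[:3]:
    ys,xs=np.nonzero(r['mask']); print(c,n,round(r['p'],2),round(xs.mean(),1),round(ys.mean(),1),np.round(r['box'],1), np.round(atz(c,(xs.mean(),ys.mean()),23 if 'ring' in n else 20),1))
E
```

```text
t 30.9 pos [ 429.1 -155.1  130.6] yaw 49.1 tilt 0.09 w 93.9 gf 0.0
601.5,-215.5,110,-7.4 [-16.99, 6.71, 2.09, np.float64(56.5)]
scene ring_gauge 0.71 241.2 230.8 [230.3 225.2 253.4 240.3] [422.   37.7  23. ]
scene ring_gauge 0.55 415.3 236.3 [406.3 225.5 424.7 245.1] [ 691.4 -330.3   23. ]
scene spur_gear 0.76 358.9 236.7 [351.6 228.4 372.9 244.8] [ 600.5 -215.2   20. ]
scene spur_gear 0.57 321.3 220.8 [314.3 215.1 329.6 228.5] [595.6 -98.9  20. ]
scene round_rest 0.59 242.3 237.9 [226.2 231.3 257.7 241.1] [404.2  17.7  20. ]
scene square_rest 0.6 274.6 251.7 [255.5 240.8 295.2 268.2] [414.4 -82.4  20. ]
top ring_gauge 0.65 256.1 261.8 [246.7 250.1 264.3 269.5] [421.   38.6  23. ]
top ring_gauge 0.49 394.1 157.1 [383.5 146.4 403.6 166.5] [ 704.1 -317.3   23. ]
top spur_gear 0.9 305.7 191.2 [297.6 179.7 318.  202. ] [608.  -86.1  20. ]
top spur_gear 0.79 354.4 195.1 [347.2 184.9 367.8 208.5] [ 600.8 -213.7   20. ]
top round_rest 0.54 260.0 259.5 [247.  251.4 272.4 273.7] [427.   28.9  20. ]
top round_rest 0.54 256.8 262.1 [247.5 253.1 266.2 271.7] [420.2  37.   20. ]
top square_rest 0.94 300.0 263.1 [287.9 247.9 317.4 277.5] [420.5 -74.6  20. ]
```

The ring sits at (421.5,38), within 1–2 mm of the rest centre. Now the grey gear at (600.7,-214.5) on the stand, not the purple one.

Emit:
{"fn": "move_arm", "kwargs": {
  "moves": [
    [-3,1.2,0.3,8],
    [-6,2.4,0.7,16],
    [-9,3.6,1.1,24],
    [-12,4.7,1.5,32],
    [-14.5,5.7,1.8,40],
    [-16.5,6.5,2.1,48],
    [-17,6.7,2.1,56],
    [-17,6.7,2.1,56.5],
    [-17,6.7,2.1,56.5],
    [-17,6.7,2.1,56.5]
  ]
}}

```text
time: 32.45
tool_pos: [602.0, -212.5, 108.7]
tool_rot: [0.748, 0.664, 0.0, 0.0]
wrist_force: [-0.0, -0.6, -0.1]
width: 1.0
grasp_force: 0.0
```

```bash
python3 go.py 600.8,-215,-15.5,-7.4
```

```text
t 32.5 pos [ 602.  -212.5  108.7] yaw -6.9 tilt 0.01 w 94.0 gf 0.0
600.8,-215,-15.5,-7.4 [-0.26, -0.09, 12.42, np.float64(0.5)]
```

Emit:
{"fn": "move_arm", "kwargs": {
  "moves": [
    [-0.2,-0.1,4,0.5],
    [-0.2,-0.1,7.5,0.5],
    [-0.2,-0.1,10,0.5],
    [-0.2,-0.1,11.3,0.5],
    [-0.2,-0.1,12,0.5],
    [-0.2,-0.1,12.4,0.5],
    [-0.2,-0.1,12.4,0.5],
    [-0.2,-0.1,12.4,0.5]
  ]
}}

```text
time: 33.25
tool_pos: [602.1, -215.4, -14.0]
tool_rot: [0.752, 0.659, 0.001, 0.001]
wrist_force: [0.6, -0.5, 0.1]
width: 1.0
grasp_force: 0.0
```

Emit:
{"fn": "move_arm", "kwargs": {
  "moves": [
    [0,0,0,0],
    [0,0,0,0],
    [0,0,0,0],
    [0,0,0,0],
    [0,0,0,0],
    [0,0,0,0],
    [0,0,0,0],
    [0,0,0,0],
    [0,0,0,0],
    [0,0,0,0]
  ],
  "jaw": 4.8
}}

```text
time: 34.25
tool_pos: [601.3, -215.0, -15.5]
tool_rot: [0.752, 0.659, 0.0, 0.0]
wrist_force: [1.3, -1.0, 0.7]
width: 0.616
grasp_force: 30.0
```

```bash
python3 go.py
```

```text
t 34.2 pos [ 601.3 -215.   -15.5] yaw -7.5 tilt 0.03 w 57.9 gf 30.0
```

Emit:
{"fn": "move_arm", "kwargs": {
  "moves": [
    [0,0,-1,0],
    [0,0,-4,0],
    [0,0,-8,0],
    [0,0,-12,0],
    [0,0,-14,0],
    [0,0,-14,0],
    [0,0,-14,0]
  ]
}}

```text
time: 34.95
tool_pos: [600.4, -214.7, 123.8]
tool_rot: [0.752, 0.659, -0.0, -0.001]
wrist_force: [-0.7, 1.0, -2.3]
width: 0.615
grasp_force: 30.0
```

```bash
python3 go.py 422,-76,125,90
```

```text
t 35.0 pos [ 600.4 -214.7  123.8] yaw -7.5 tilt 0.07 w 57.8 gf 30.0
422,-76,125,90 [11.42, -19.51, -0.1, np.float64(82.5)]
```

Emit:
{"fn": "move_arm", "kwargs": {
  "moves": [
    [1,-1.7,0,-8],
    [2.4,-4,0,-16],
    [3.9,-6.5,0,-24],
    [5.3,-9,0,-32],
    [6.7,-11.5,0,-40],
    [8,-13.7,0,-48],
    [9.3,-16,0,-56],
    [10.5,-18,0,-64],
    [11.4,-19.5,0,-72],
    [11.4,-19.5,0,-80]
  ]
}}

```text
time: 35.95
tool_pos: [419.2, -74.6, 121.5]
tool_rot: [0.149, 0.989, 0.001, -0.003]
wrist_force: [0.5, -1.0, -0.2]
width: 0.613
grasp_force: 30.0
```

```bash
python3 go.py 422,-76,60,90
```

```text
t 36.0 pos [419.2 -74.6 121.5] yaw 72.9 tilt 0.37 w 57.6 gf 30.0
422,-76,60,90 [-0.35, -0.06, 6.14, np.float64(-17.1)]
```

Emit:
{"fn": "move_arm", "kwargs": {
  "moves": [
    [-0.2,0,2,-8],
    [-0.3,0,4,-16],
    [-0.3,0,5.5,-17],
    [-0.3,0,6.1,-17],
    [-0.3,0,6.1,-17],
    [-0.3,0,6.1,-17]
  ]
}}

```text
time: 36.55
tool_pos: [425.2, -77.3, 63.1]
tool_rot: [0.005, 1.0, 0.0, -0.0]
wrist_force: [1.0, -0.3, -2.5]
width: 0.617
grasp_force: 30.0
```

```bash
python3 go.py 422,-75.7,-10.5,90; python3 - <<'E'
from h import *
im=save('scene','pics/s8.png')
from go import p
for n in ['spur_gear','square_rest']:
  for r in ctrl.cut_out('scene',n)[:3]:
    ys,xs=np.nonzero(r['mask']); print(n,round(r['p'],2),round(xs.mean(),1),round(ys.mean(),1),np.round(r['box'],1), np.round(atz('scene',(xs.mean(),ys.mean()),p[2]+37),1))
E
```

```text
t 36.5 pos [425.2 -77.3  63.1] yaw 89.5 tilt 0.05 w 58.0 gf 30.0
422,-75.7,-10.5,90 [0.32, 0.15, 7.36, np.float64(-0.5)]
spur_gear 0.71 320.9 220.1 [313.7 214.6 327.3 228.4] [ 504.6 -155.5  100.7]
spur_gear 0.7 273.8 224.4 [268.3 215.3 283.8 232.6] [418.1 -76.8 100.7]
spur_gear 0.39 274.9 251.4 [253.8 239.2 296.  269.4] [ 341.7 -143.   100.7]
square_rest 0.76 274.6 251.9 [254.7 240.6 293.8 266.7] [ 340.  -143.7  100.7]
square_rest 0.74 256.1 247.4 [219.6 219.8 299.9 272.4] [ 325.7 -101.1  100.7]
```

Emit:
{"fn": "move_arm", "kwargs": {
  "moves": [
    [0.3,0.1,2.5,0],
    [0.3,0.1,4.5,0],
    [0.3,0.1,6,0],
    [0.3,0.1,6.8,0],
    [0.3,0.1,7.2,0],
    [0.3,0.1,7.4,0],
    [0.3,0.1,7.5,0],
    [0.3,0.1,7.5,0]
  ]
}}

```text
time: 37.5
tool_pos: [423.1, -76.5, -11.0]
tool_rot: [0.004, 1.0, -0.0, 0.001]
wrist_force: [0.5, 0.9, -1.1]
width: 0.613
grasp_force: 30.0
```

```bash
python3 go.py 422,-75.7,-11,90
```

```text
t 37.5 pos [423.1 -76.5 -11. ] yaw 89.5 tilt 0.07 w 57.6 gf 30.0
422,-75.7,-11,90 [0.11, 0.08, 0.0, np.float64(-0.5)]
```

Emit:
{"fn": "move_arm", "kwargs": {
  "moves": [
    [0,0,0,0],
    [0,0,0,0],
    [0,0,0,0],
    [0,0,0,0],
    [0,0,0,0],
    [0,0,0,0]
  ],
  "jaw": 7.4
}}

```text
time: 38.1
tool_pos: [422.5, -76.3, -11.6]
tool_rot: [0.004, 1.0, 0.0, 0.0]
wrist_force: [0.9, 0.2, 0.5]
width: 0.789
grasp_force: 0.0
```

Emit:
{"fn": "move_arm", "kwargs": {
  "moves": [
    [0,0,-1,0],
    [0,0,-5,0],
    [0,0,-10,0],
    [0,0,-15,0],
    [0,4,-15,0],
    [0,9,-15,0],
    [0,14,-15,0],
    [0,19,-15,0],
    [0.2,24,-15,0],
    [0.5,28,-15,0]
  ],
  "jaw": 8.4
}}

```text
time: 39.1
tool_pos: [419.7, 206.4, 139.4]
tool_rot: [0.004, 1.0, 0.0, 0.001]
wrist_force: [0.5, -0.0, 0.3]
width: 0.893
grasp_force: 0.0
```

```bash
python3 go.py 416.3,238.2,100,89.7; python3 - <<'E'
from h import *
im=save('scene','pics/s9.png'); t=save('top','pics/t9.png')
for c in ['scene','top']:
 for n in ['ring_gauge','spur_gear','square_rest','v_block','gear_housing']:
  for r in ctrl.cut_out(c,n)[:3]:
    ys,xs=np.nonzero(r['mask']); print(c,n,round(r['p'],2),round(xs.mean(),1),round(ys.mean(),1), np.round(atz(c,(xs.mean(),ys.mean()),23),1))
A=cv2.resize(im[180:290,120:320],(800,440))
cv2.imwrite('pics/c9.png',A[:,:,::-1])
E
```

```text
t 39.1 pos [419.7 206.4 139.4] yaw 89.6 tilt 0.09 w 83.9 gf 0.0
416.3,238.2,100,89.7 [0.36, 3.18, 3.94, np.float64(-0.1)]
scene ring_gauge 0.62 241.4 230.6 [422.9  38.   23. ]
scene ring_gauge 0.57 415.4 236.6 [ 690.5 -331.1   23. ]
scene spur_gear 0.71 275.1 248.1 [423.1 -76.9  23. ]
scene spur_gear 0.53 184.6 212.0 [385.9 217.6  23. ]
scene spur_gear 0.52 320.7 220.6 [592.1 -99.4  23. ]
scene square_rest 0.66 274.5 256.1 [398.3 -95.1  23. ]
scene v_block 0.8 188.4 203.9 [419.5 239.   23. ]
scene gear_housing 0.9 161.8 193.5 [407.3 339.4  23. ]
top ring_gauge 0.83 394.4 157.1 [ 704.  -318.1   23. ]
top ring_gauge 0.57 256.3 262.6 [418.9  38.1  23. ]
top spur_gear 0.69 300.7 262.3 [422.8 -76.1  23. ]
top spur_gear 0.59 305.7 191.1 [608.  -85.8  23. ]
```

View pics/c9.png

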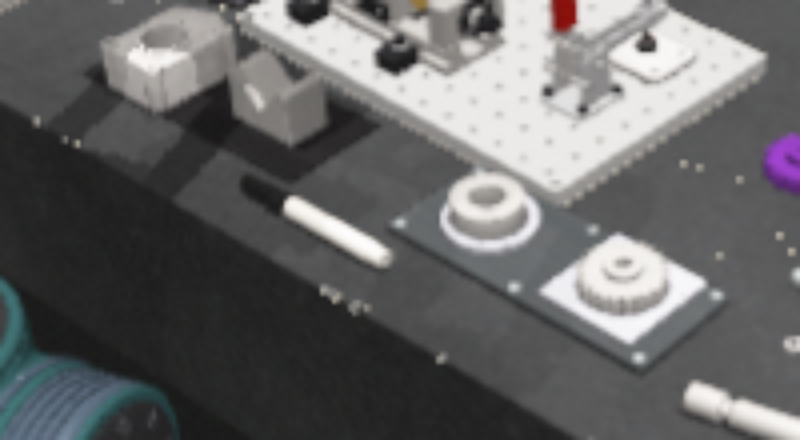

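The ring (488,208) and gear (622,275) sit centred on their rests. The housing (170,60) and V-block (278,95) are still on the mat. Now I'll return the V-block.

Emit:
{"fn": "move_arm", "kwargs": {
  "moves": [
    [0.4,2,2,0],
    [0.4,3.2,4,0],
    [0.4,3.2,4,0],
    [0.4,3.2,4,0],
    [0.4,3.2,4,0]
  ]
}}

```text
time: 40.2
tool_pos: [417.1, 235.4, 99.7]
tool_rot: [0.005, 1.0, 0.0, 0.001]
wrist_force: [0.7, -0.8, -0.0]
width: 0.893
grasp_force: 0.0
```

```bash
python3 go.py 416.3,238.2,-2.3,89.7
```

```text
t 40.2 pos [417.1 235.4  99.7] yaw 89.4 tilt 0.11 w 83.9 gf 0.0
416.3,238.2,-2.3,89.7 [0.1, 0.27, 10.2, np.float64(-0.3)]
```

Emit:
{"fn": "move_arm", "kwargs": {
  "moves": [
    [0.1,0.2,3,-0.3],
    [0.1,0.2,6,-0.3],
    [0.1,0.2,8.3,-0.3],
    [0.1,0.2,9.6,-0.3],
    [0.1,0.2,10.1,-0.3],
    [0.1,0.2,10.2,-0.3],
    [0.1,0.2,10.2,-0.3]
  ]
}}

```text
time: 40.9
tool_pos: [416.4, 238.1, -2.3]
tool_rot: [0.002, 1.0, 0.001, 0.001]
wrist_force: [-1.2, -0.3, 0.1]
width: 0.897
grasp_force: 0.0
```

Emit:
{"fn": "move_arm", "kwargs": {
  "moves": [
    [0,0,0,0],
    [0,0,0,0],
    [0,0,0,0],
    [0,0,0,0],
    [0,0,0,0],
    [0,0,0,0],
    [0,0,0,0],
    [0,0,0,0]
  ],
  "jaw": 4.8,
  "squeeze": 40
}}

```text
time: 41.7
tool_pos: [415.6, 238.1, -3.1]
tool_rot: [0.002, 1.0, 0.0, 0.0]
wrist_force: [-0.5, 0.4, 3.6]
width: 0.634
grasp_force: 40.0
```

```bash
python3 go.py
```

```text
t 41.7 pos [415.6 238.1  -3.1] yaw 89.8 tilt 0.06 w 59.6 gf 40.0
```

Emit:
{"fn": "move_arm", "kwargs": {
  "moves": [
    [0,0,-1,0],
    [0,0,-4,0],
    [0,0,-8,0],
    [0,0,-12,0],
    [0,0,-15,0],
    [0,0,-15,0],
    [0,0,-15,0]
  ]
}}

```text
time: 42.4
tool_pos: [414.6, 237.4, 145.1]
tool_rot: [0.002, 1.0, -0.0, -0.001]
wrist_force: [-0.2, -0.2, -5.5]
width: 0.633
grasp_force: 40.0
```

```bash
python3 go.py 425,-50,155,40 521.9,-305.9,120,-7.3
```

```text
t 42.4 pos [414.6 237.4 145.1] yaw 89.8 tilt 0.11 w 59.5 gf 40.0
425,-50,155,40 [-1.14, -28.73, -0.97, np.float64(49.8)]
521.9,-305.9,120,-7.3 [-10.94, -54.28, 2.54, np.float64(-82.9)]
```

Emit:
{"fn": "move_arm", "kwargs": {
  "moves": [
    [0,-2,-0.3,6],
    [-0.1,-5.5,-0.5,14],
    [-0.2,-10,-0.8,22],
    [-0.4,-14.5,-1,30],
    [-0.7,-19.5,-1,38],
    [-0.9,-24,-1,46],
    [-1.2,-28.7,-1,54],
    [-2.9,-33,-0.5,62],
    [-4.6,-37.5,0,70],
    [-6.3,-42,0.5,78]
  ]
}}

```text
time: 43.4
tool_pos: [474.9, -183.5, 137.2]
tool_rot: [0.633, 0.774, -0.001, -0.003]
wrist_force: [0.4, 0.6, -3.8]
width: 0.634
grasp_force: 40.0
```

```bash
python3 go.py 521.9,-305.9,100,-7.3
```

```text
t 43.4 pos [ 474.9 -183.5  137.2] yaw 11.4 tilt 0.39 w 59.6 gf 40.0
521.9,-305.9,100,-7.3 [-12.95, 2.2, 3.65, np.float64(18.7)]
```

Emit:
{"fn": "move_arm", "kwargs": {
  "moves": [
    [-4,0.7,1,8],
    [-7.5,1.3,1.8,16],
    [-10.3,1.8,2.6,18.5],
    [-12,2.1,3.3,18.7],
    [-12.9,2.2,3.6,18.7],
    [-12.9,2.2,3.6,18.7],
    [-12.9,2.2,3.6,18.7],
    [-12.9,2.2,3.6,18.7]
  ]
}}

```text
time: 44.2
tool_pos: [524.5, -303.1, 105.5]
tool_rot: [0.748, 0.664, 0.0, -0.0]
wrist_force: [0.8, -0.0, -3.5]
width: 0.636
grasp_force: 40.0
```

```bash
python3 go.py 521.9,-305.9,4.5,-7.3
```

```text
t 44.2 pos [ 524.5 -303.1  105.5] yaw -6.9 tilt 0.03 w 59.8 gf 40.0
521.9,-305.9,4.5,-7.3 [-0.31, -0.22, 10.1, np.float64(0.4)]
```

Emit:
{"fn": "move_arm", "kwargs": {
  "moves": [
    [-0.3,-0.2,3,0.4],
    [-0.3,-0.2,6,0.4],
    [-0.3,-0.2,8,0.4],
    [-0.3,-0.2,9.3,0.4],
    [-0.3,-0.2,9.9,0.4],
    [-0.3,-0.2,10.1,0.4],
    [-0.3,-0.2,10.1,0.4],
    [-0.3,-0.2,10.1,0.4]
  ]
}}

```text
time: 45.0
tool_pos: [523.3, -307.6, 6.0]
tool_rot: [0.751, 0.661, 0.0, 0.001]
wrist_force: [0.6, -0.9, -4.6]
width: 0.635
grasp_force: 40.0
```

```bash
python3 go.py 521.9,-305.9,4,-7.3
```

```text
t 45.0 pos [ 523.3 -307.6    6. ] yaw -7.3 tilt 0.16 w 59.7 gf 40.0
521.9,-305.9,4,-7.3 [0.15, -0.16, 0.2, np.float64(-0.0)]
```

Emit:
{"fn": "move_arm", "kwargs": {
  "moves": [
    [0.1,-0.1,0,0],
    [0.1,-0.1,0.1,0],
    [0.1,-0.1,0.1,0],
    [0.1,-0.1,0.1,0]
  ]
}}

```text
time: 45.4
tool_pos: [521.8, -306.0, 4.0]
tool_rot: [0.751, 0.661, 0.0, 0.0]
wrist_force: [-0.1, 1.0, -1.9]
width: 0.634
grasp_force: 40.0
```

Emit:
{"fn": "move_arm", "kwargs": {
  "moves": [
    [0,0,0,0],
    [0,0,0,0],
    [0,0,0,0],
    [0,0,0,0],
    [0,0,0,0],
    [0,0,0,0]
  ],
  "jaw": 8.2
}}

```text
time: 46.0
tool_pos: [521.5, -305.9, 3.4]
tool_rot: [0.751, 0.661, 0.0, 0.0]
wrist_force: [-0.5, 1.1, -0.4]
width: 0.879
grasp_force: 0.0
```

Emit:
{"fn": "move_arm", "kwargs": {
  "moves": [
    [0,0,-1,0],
    [0,0,-5,0],
    [0,0,-10,0],
    [0,0,-15,0],
    [4,-1.5,-15,-8],
    [8.5,-3.2,-15,-16],
    [13,-5,-15,-24],
    [17.5,-6.8,-15,-32],
    [22,-8.6,-15,-40],
    [26.5,-10,-15,-48]
  ]
}}

```text
time: 47.0
tool_pos: [455.2, -28.6, 154.5]
tool_rot: [0.415, 0.91, 0.0, 0.001]
wrist_force: [0.8, 0.7, -0.4]
width: 0.872
grasp_force: 0.0
```

```bash
python3 go.py 416,342.2,120,89.7; python3 - <<'E'
from h import *
a=cv2.imread('pics/scene0.png')
im=save('scene','pics/s10.png')
for r in ctrl.cut_out('scene','v_block')[:3]:
    ys,xs=np.nonzero(r['mask']); print(round(r['p'],2),round(xs.mean(),1),round(ys.mean(),1), np.round(r['box'],1))
f=lambda i:cv2.resize(i[235:300,345:420],(400,347),interpolation=3)
cv2.imwrite('pics/c10.png',np.hstack([f(a),f(im[:,:,::-1])]))
E
```

```text
t 47.0 pos [455.2 -28.6 154.5] yaw 41.0 tilt 0.1 w 82.0 gf 0.0
416,342.2,120,89.7 [30.57, 21.36, 3.44, np.float64(-48.7)]
0.77 377.3 265.9 [362.9 250.4 394.4 279.4]
0.59 185.7 209.2 [139.9 197.  211.5 224.1]
0.21 258.1 249.1 [219.9 225.  301.5 273.8]
```

View pics/c10.png

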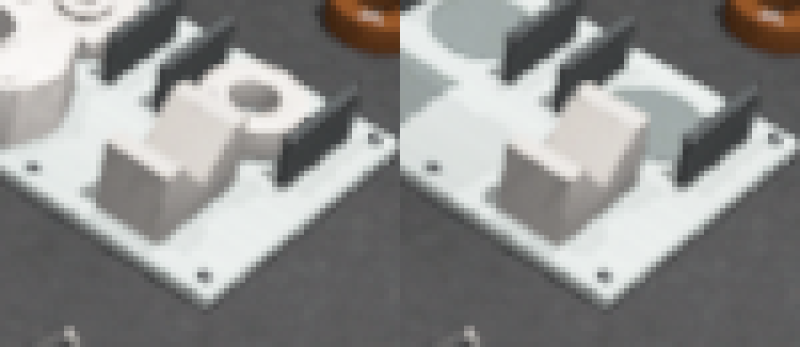

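The V-block is back: its near corner is at (160,240) in the before crop and (560,240)-400 in the after crop, so it matches. Now the housing.

Emit:
{"fn": "move_arm", "kwargs": {
  "moves": [
    [2.5,1.7,0.3,-6],
    [6,4.2,0.6,-12],
    [10,7,1,-18],
    [14,9.8,1.4,-24],
    [18,12.6,1.8,-30],
    [22,15.4,2.2,-36],
    [26,18.2,2.7,-42],
    [29,20.3,3.2,-48],
    [30.6,21.4,3.4,-48.7],
    [30.6,21.4,3.4,-48.7]
  ],
  "jaw": 9.0
}}

```text
time: 48.1
tool_pos: [418.7, 342.8, 119.1]
tool_rot: [0.004, 1.0, -0.0, -0.0]
wrist_force: [0.5, 0.1, 0.1]
width: 0.957
grasp_force: 0.0
```

```bash
python3 go.py 416,342.2,-7,89.7
```

```text
t 48.1 pos [418.7 342.8 119.1] yaw 89.5 tilt 0.02 w 90.0 gf 0.0
416,342.2,-7,89.7 [0.27, -0.06, 12.61, np.float64(-0.2)]
```

Emit:
{"fn": "move_arm", "kwargs": {
  "moves": [
    [0.2,-0.1,4,-0.2],
    [0.2,-0.1,7.5,-0.2],
    [0.2,-0.1,10,-0.2],
    [0.2,-0.1,11.6,-0.2],
    [0.2,-0.1,12.3,-0.2],
    [0.2,-0.1,12.5,-0.2],
    [0.2,-0.1,12.5,-0.2]
  ]
}}

```text
time: 48.8
tool_pos: [417.8, 340.0, -4.6]
tool_rot: [0.004, 1.0, 0.0, 0.001]
wrist_force: [-0.0, 0.3, 0.1]
width: 0.955
grasp_force: 0.0
```

Emit:
{"fn": "move_arm", "kwargs": {
  "moves": [
    [0,0,0,0],
    [0,0,0,0],
    [0,0,0,0],
    [0,0,0,0],
    [0,0,0,0],
    [0,0,0,0],
    [0,0,0,0],
    [0,0,0,0],
    [0,0,0,0]
  ],
  "jaw": 4.8
}}

```text
time: 49.7
tool_pos: [417.0, 341.1, -5.1]
tool_rot: [0.004, 1.0, 0.001, 0.0]
wrist_force: [0.4, 4.1, 0.8]
width: 0.611
grasp_force: 39.9
```

```bash
python3 go.py
```

```text
t 49.7 pos [417.  341.1  -5.1] yaw 89.6 tilt 0.11 w 57.4 gf 39.9
```

Emit:
{"fn": "move_arm", "kwargs": {
  "moves": [
    [0,0,-1,0],
    [0,0,-4,0],
    [0,0,-8,0],
    [0,0,-12,0],
    [0,0,-15,0],
    [0,0,-15,0],
    [0,0,-15,0]
  ]
}}

```text
time: 50.4
tool_pos: [416.0, 339.2, 142.9]
tool_rot: [0.004, 1.0, -0.001, -0.001]
wrist_force: [0.0, -1.1, -5.6]
width: 0.614
grasp_force: 39.7
```

```bash
python3 go.py 425,0,150,40 535.5,-208.4,120,-7.3
```

```text
t 50.4 pos [416.  339.2 142.9] yaw 89.6 tilt 0.17 w 57.7 gf 39.7
425,0,150,40 [-1.15, -33.92, -0.64, np.float64(49.6)]
535.5,-208.4,120,-7.3 [-12.37, -54.66, 2.39, np.float64(-83.1)]
```

Emit:
{"fn": "move_arm", "kwargs": {
  "moves": [
    [0,-2,-0.3,6],
    [-0.1,-5.5,-0.5,14],
    [-0.3,-10,-0.6,22],
    [-0.5,-14.5,-0.6,30],
    [-0.7,-19.5,-0.6,38],
    [-0.9,-24,-0.6,46],
    [-1,-29,-0.6,54],
    [-1.2,-33.9,-0.6,62],
    [-3.2,-37.5,-0.3,70],
    [-5.2,-41.2,0,78]
  ]
}}

```text
time: 51.4
tool_pos: [463.3, -73.6, 140.6]
tool_rot: [0.635, 0.773, -0.001, -0.003]
wrist_force: [0.4, 0.6, -5.1]
width: 0.613
grasp_force: 39.7
```

```bash
python3 go.py 535.5,-208.4,100,-7.3
```

```text
t 51.4 pos [463.3 -73.6 140.6] yaw 11.2 tilt 0.39 w 57.6 gf 39.7
535.5,-208.4,100,-7.3 [-14.64, 4.49, 3.99, np.float64(18.5)]
```

Emit:
{"fn": "move_arm", "kwargs": {
  "moves": [
    [-4,1.2,1,8],
    [-8,2.5,2,16],
    [-11.5,3.5,3,18.3],
    [-13.6,4.2,3.6,18.5],
    [-14.6,4.5,4,18.5],
    [-14.6,4.5,4,18.5],
    [-14.6,4.5,4,18.5],
    [-14.6,4.5,4,18.5]
  ]
}}

```text
time: 52.2
tool_pos: [538.7, -204.7, 104.5]
tool_rot: [0.748, 0.664, 0.0, -0.0]
wrist_force: [-0.6, -0.8, -4.1]
width: 0.612
grasp_force: 39.7
```

```bash
python3 go.py 535.5,-208.4,3,-7.3
```

```text
t 52.2 pos [ 538.7 -204.7  104.5] yaw -6.8 tilt 0.04 w 57.5 gf 39.7
535.5,-208.4,3,-7.3 [-0.41, -0.27, 10.15, np.float64(0.5)]
```

Emit:
{"fn": "move_arm", "kwargs": {
  "moves": [
    [-0.4,-0.3,3,0.5],
    [-0.4,-0.3,6,0.5],
    [-0.4,-0.3,8,0.5],
    [-0.4,-0.3,9.3,0.5],
    [-0.4,-0.3,9.8,0.5],
    [-0.4,-0.3,10,0.5],
    [-0.4,-0.3,10.1,0.5],
    [-0.4,-0.3,10.1,0.5]
  ]
}}

```text
time: 53.0
tool_pos: [536.6, -210.0, 4.7]
tool_rot: [0.751, 0.66, 0.0, 0.001]
wrist_force: [-0.3, 0.2, -4.3]
width: 0.613
grasp_force: 39.7
```

```bash
python3 go.py 535.5,-208.4,2.5,-7.3
```

```text
t 53.0 pos [ 536.6 -210.     4.7] yaw -7.4 tilt 0.14 w 57.6 gf 39.7
535.5,-208.4,2.5,-7.3 [0.15, -0.14, 0.22, np.float64(-0.1)]
```

Emit:
{"fn": "move_arm", "kwargs": {
  "moves": [
    [0.1,-0.1,0,0],
    [0.1,-0.1,0.1,0],
    [0.1,-0.1,0.15,0],
    [0.1,-0.1,0.15,0]
  ]
}}

```text
time: 53.4
tool_pos: [534.9, -208.6, 2.0]
tool_rot: [0.751, 0.66, 0.0, 0.0]
wrist_force: [0.2, 0.0, -3.3]
width: 0.612
grasp_force: 39.7
```

```bash
python3 go.py 535.5,-208.4,2.5,-7.3
```

```text
t 53.4 pos [ 534.9 -208.6    2. ] yaw -7.4 tilt 0.02 w 57.6 gf 39.7
535.5,-208.4,2.5,-7.3 [0.03, 0.05, -0.05, np.float64(-0.1)]
```

Near contact. Lower 1 mm more, then release and retreat.

Emit:
{"fn": "move_arm", "kwargs": {
  "moves": [
    [0,0,0.1,0],
    [0,0,0.1,0],
    [0,0,0.1,0]
  ]
}}

```text
time: 53.7
tool_pos: [535.0, -208.6, 1.9]
tool_rot: [0.751, 0.66, 0.0, 0.0]
wrist_force: [-2.6, 2.0, 3.3]
width: 0.617
grasp_force: 39.9
```

Emit:
{"fn": "move_arm", "kwargs": {
  "moves": [
    [0,0,0,0],
    [0,0,0,0],
    [0,0,0,0],
    [0,0,0,0],
    [0,0,0,0],
    [0,0,0,0],
    [0,0,0,0]
  ],
  "jaw": 8.4
}}

```text
time: 54.4
tool_pos: [534.9, -208.5, 0.8]
tool_rot: [0.751, 0.66, 0.0, -0.0]
wrist_force: [-0.1, 0.2, -0.0]
width: 0.891
grasp_force: 0.0
```

Emit:
{"fn": "move_arm", "kwargs": {
  "moves": [
    [0,0,-1,0],
    [0,0,-5,0],
    [0,0,-10,0],
    [0,0,-15,0],
    [4,-1,-15,0],
    [9,-2,-15,0],
    [14,-4,-15,0],
    [19,-6,-15,0],
    [23,-8,-15,0],
    [24,-8,-15,0]
  ]
}}

```text
time: 55.4
tool_pos: [485.0, 43.6, 152.3]
tool_rot: [0.75, 0.662, 0.001, -0.0]
wrist_force: [0.9, -0.2, 0.2]
width: 0.893
grasp_force: 0.0
```

```bash
python3 - <<'E'
from h import *
a=cv2.imread('pics/scene0.png'); b=cv2.imread('pics/top0.png')
im=save('scene','pics/s11.png'); t=save('top','pics/t11.png')
for c in ('scene','top'):
  for n in ['v_block','gear_housing','ring_gauge','spur_gear']:
    for r in ctrl.cut_out(c,n)[:2]:
      ys,xs=np.nonzero(r['mask']); print(c,n,round(r['p'],2),round(xs.mean(),1),round(ys.mean(),1), np.round(r['box'],1))
f=lambda i:cv2.resize(i[215:305,230:420],(400,190),interpolation=3)
g=lambda i:cv2.resize(i[170:290,240:430],(400,253),interpolation=3)
f2=lambda i:cv2.resize(i[215:300,310:420],(400,309),interpolation=3)
cv2.imwrite('pics/c11.png',np.vstack([np.hstack([f2(a),f2(im[:,:,::-1])]),np.hstack([g(b),g(t[:,:,::-1])])]))
E
```

```text
scene v_block 0.93 377.5 266.0 [362.3 252.1 392.  278.9]
scene gear_housing 0.7 340.7 245.3 [320.8 229.3 358.3 260.7]
scene ring_gauge 0.8 415.4 236.3 [405.8 226.1 423.8 245.8]
scene ring_gauge 0.73 275.0 248.7 [265.6 241.6 288.9 258.4]
scene spur_gear 0.74 274.8 248.3 [266.4 241.5 287.3 259.5]
scene spur_gear 0.69 321.1 220.6 [315.2 216.8 329.5 226.6]
top v_block 0.78 391.6 226.9 [381.4 215.  402.4 240.5]
top gear_housing 0.67 349.7 220.6 [335.3 206.  365.7 234.7]
top ring_gauge 0.67 395.1 157.2 [383.4 147.1 407.  165.7]
top spur_gear 0.82 300.1 262.2 [293.9 249.5 312.  272.4]
top spur_gear 0.81 305.4 191.1 [296.5 181.7 315.2 201. ]
```

View pics/c11.png

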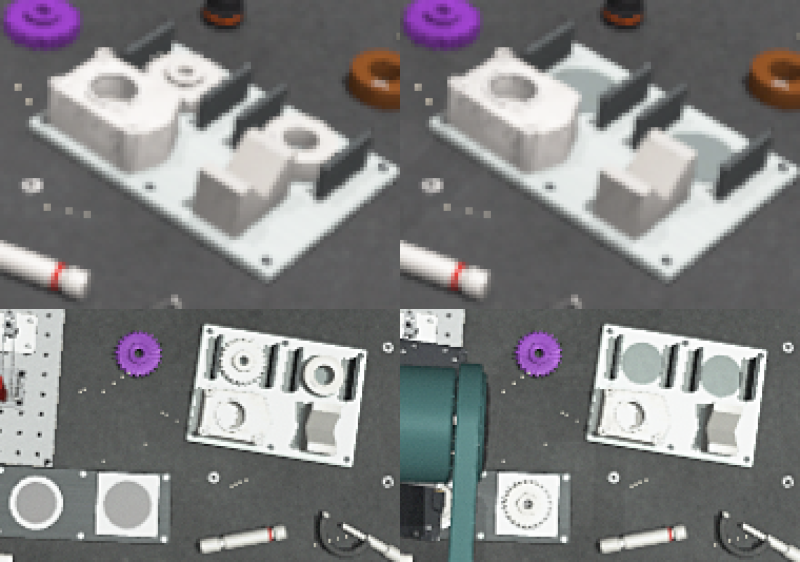

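In the before/after crops, the housing (115,110) vs (515,110) and the V-block (240,190) vs (640,190) sit within about a pixel of their starting spots. The gear is centred on the square rest, and the ring was already checked on the round rest.

```bash
python3 -c "
from h import *
print(ctrl.finish_job())"
```

```text
the job is handed in; nothing more can be done
None
```

The job is handed in at about 56 s: the ring gauge is on the round rest, the spur gear is on the square rest, and the V-block and housing are back on their starting spots to within about a pixel in the before/after pictures; no verdict came back.

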